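Scrub the sampler's rinse cup and close its drawer

TASK

Take the brush out of its steel pot and scrub the white rinse cup that leans in the sampler's open drawer: keep the brush in line with the cup and make three full strokes, each time down close to the bottom of the cup and then up until the brush's foot is past the cup's mid-depth, never jabbing the porcelain. Then set the brush down upright in its pot, not dropping it, and let go; last, push the drawer fully home against its stop. Leave the bottle, the jar and the flow meter where they stand.

Things in the scene. Friction and masses are not known exactly. Their poses are not given: they have to be found in the camera images.
- brush: Loose brush, 215 mm long, 0.13 kg, standing in the pot, leaning a few degrees at most. Origin: centre of its flat foot; +z runs from foot to handle end; round about z. Blue rigid bristle head z 0-64 mm, diameter 46 mm (foot tapers to 36), steel stem 10 mm thick to z 125, orange handle 26 mm thick z 125-215; grip it at z 185 mm. It stands by itself when let go.
- pot: Heavy fixed steel pot for the brush. Origin at the centre of its underside, on the table; z up. Outer diameter 68 mm (a 90 mm foot disc, 4 mm thick), inner diameter 60 mm, height 75 mm, inner floor 6 mm above the origin.
- cup: White porcelain cup fixed in the drawer, moving with it, leaning 36 degrees from vertical with its mouth towards the drawer's front. Origin: centre of its underside; +z is its axis, from bottom out through the mouth. Outer diameter 66 mm, inner 58 mm, inner floor at z = 5 mm, rim at z = 105 mm. It bears 40 N at most.
- sampler: Grey bench-top sampler, a fixed box 300 mm deep, 240 mm wide and 215 mm high (227 with its lid). Origin on the table, 50 mm in front of the middle of its front face; +x points into the box, so the drawer comes out along -x. With the drawer home its front panel still stands 62 mm proud of the front face.
- drawer (a joint): How far the sampler's low drawer is open, m: 0 is fully home against its end stop (the cup is then inside the box), 0.17 is fully open. It slides on friction of about 6 N plus light damping (12 N per m/s) and stays where it is left.
- drawer_push (a point): Middle of the outer face of the drawer's blue front panel, 40 mm above the table; +x is the closing direction, +y along the panel. The panel is 200 mm wide, 4 to 74 mm above the table, with free space in front of it. The cup's rim stands 60 mm behind this face, 100 to 145 mm above the table.
- bottle: Bystander: amber bottle, 66 mm thick, 140 mm high. Origin at the centre of its underside.
- jar: Bystander: white jar with a blue cap, 60 mm thick, 75 mm high. Origin at the centre of its underside.
- meter: Bystander: flow meter, clear block on a 70 mm square black foot, 114 mm high. Origin at the centre of its underside.
There are look-alikes about, which are no part of the job. There is more than one size of the brush; the one meant has the size given above. Leave any green or pink look-alike of the pot alone.

How it is judged:
By the outcome, as a careful person would: the job done as asked, in the order asked, and still so for the second after the job is handed in, with the robot touching nothing.
It also fails if it takes over 67 s, if anything falls off the work surface, if the arm or the gripper's body presses on something with over 40 N, if the wrist force passes 120 N, or if a joint passes its speed limit or range.

ROBOT

A 6-joint arm with a two-finger parallel gripper is mounted at the origin on the work surface. World frame = base frame: x ahead of the robot, y to its left, z up, the work surface at z = 0. Lengths are in mm, angles in rad, forces in N, time in s.
With the tool pointing down it reaches from about 325 to 775 mm from the base axis. Payload 5.5 kg.
Tool frame: the origin (TCP) lies between the finger pads; the fingertips stand 25 mm ahead of it and the grasp point (between the pads) lies 6 mm ahead of it; z points along the fingers, y is the line along which they close (so a half turn about z gives the same grasp; the last joint's range is limited). The gripper opens to 85 mm and grips with 20 to 120 N. Pads are 22 mm wide; open, the fingers measure 114 mm over their backs; the gripper's body (76 mm by 85 mm) begins 54 mm behind the grasp point. The pads swing forward as they close: fully open they stand 13 mm farther back than shut.
Start: joints at [-1.395, 0.091, 1.231, -0, 1.82, -0.057], TCP at [138.42, -583.829, 217.275] pointing down, gripper open.
Joint ranges: [-2.87, 2.87], [-0.86, 2.18], [0.17, 2.46], [-1.51, 4.65], [0.06, 2.69], [-2.65, 2.65]. Speed limits (rad/s): [2.57, 2.57, 3.01, 3.14, 3.14, 3.14].

INTERFACE

Orientations are given as [roll, pitch, yaw] about the fixed x, y, z axes, in that order (R = Rz(yaw) Ry(pitch) Rx(roll)).
In Python, from rig import manip gives the robot as it stands.
- The arm moves only by the tool apply_moves, never from a script. Its argument "increments" is a list of rows, each a list of 3 entries, a list of its own where there are three numbers: the shift along the tool's x, y, z in m, then the turn, a rotation vector about the tool's x, y, z in degrees, then the finger opening in m, from 0 to 0.0854. A call has 1 to 20 rows; each row is the pose to reach, as a shift and turn from the pose commanded when the call began, along the tool's axes at that moment; what a row does not reach only later rows make up. A row lasts 1/12 s, in which the tool goes at most 41.7 mm and 7.16 degrees, less where a joint would pass 70% of its speed; a pose out of reach is approached as far as the arm can. A call with a gripper value outside its range is refused whole. The fingers move at their own pace and stop on an object; "grip_force" is the grip in N (left out, the last holds). Time passes only in rows, so rows that repeat a pose let the fingers close. It gives the time, the measured TCP pose, the force, the opening and the grip force at its end, in the units of the state.
- manip.observe(): the state, without advancing time (a new reading comes with each control period).
- manip.camera(name): name is "scene" or "top" or "wrist"; returns a dict with "img" (400x640x3 uint8, red, green, blue), "fx", "fy", "cx", "cy" (pixels), "R" (3x3) and "t" (3): a world point X has camera coordinates R X + t; the wrist camera has in their place "hand_eye" (4x4, takes a point from camera to tool coordinates, whose origin is the TCP and whose axes are the flange's). Camera axes: x right, y down, z forward; pixel columns grow to the right and rows downward; lengths in mm; the calibration is good to about 2 mm. A picture is of the moment at which its call begins: read the wrist's pose just before it. There is no depth.
- manip.close_job(): hands the job in; it is judged then, once.
The state is a dict: "time": time; "joint_positions": joint angles; "qd": joint speeds; "tau": joint torques, N m; "tool_pos": TCP position; "ee_rot": TCP orientation; "contact_force": force on the tool from outside, world axes, zero at the start; "moment": the same for the moment, N m; "opening": finger opening in mm; "gripper_force": force on a finger pad.
Only numpy, scipy, OpenCV 4.12 (cv2) and the standard library are available. Lean on these libraries where they do the work, as an engineer would, in place of code of your own. Each camera call takes 0.05 s, during which the arm holds its last target. There are 200 camera calls.

## Working session

There is one attempt and no reset: what is moved stays moved. The work goes in short steps, Python scripts to look and compute and a tool call to move; the robot and the scene stay as the last step left them, time stands still between calls to the robot, and variables do not carry over. Pictures are saved under pics/ and viewed, at most 10 in all, crops included, and the job is handed in when it is done.

Besides the shell and the picture viewer there is one more tool, called after "Emit:" as name([rows], argument=value, ...), one row to a line, values as JSON. apply_moves: Moves the arm, as the interface text tells. Its arguments: {"type":"object","properties":{"increments":{"type":"array"},"grip_force":{"type":"number"}},"required":["increments"]}

```bash
mkdir -p pics; ls
python3 - <<'E'
from rig import manip
import cv2,pickle
s=manip.observe();print({k:s[k] for k in('time','tool_pos','ee_rot','opening')})
d={n:manip.camera(n) for n in('scene','top','wrist')}
pickle.dump(d,open('cams.pkl','wb'))
for n in d: cv2.imwrite(f'pics/{n}0.png',d[n]['img'][:,:,::-1])
for n in ('scene','top'):print(n,d[n]['fx'],d[n]['cx'],d[n]['cy'],d[n]['R'],d[n]['t'])
E
```

```text
pics
{'time': 0.0, 'tool_pos': array([ 138.35815985, -583.50909226,  216.14778521]), 'ee_rot': array([-3.13963689e+00, -1.02174083e-04,  2.32766868e-01]), 'opening': 85.59432312965703}
scene 453.5214704429186 323.93953115548516 199.99029656561424 [[ 0.16893553  0.98558927 -0.00863557]
 [ 0.84501488 -0.1493392  -0.51346632]
 [-0.50735652  0.07944552 -0.8580663 ]] [-118.27607437 -485.20479741 1553.05460098]
top 404.13836889632694 313.7389121835865 206.28673992224012 [[ 0.02150821 -0.99964072  0.01599445]
 [-0.99627907 -0.0227659  -0.08312473]
 [ 0.08345899 -0.01414707 -0.99641079]] [   4.63008307  621.26149613 1069.47871738]
```

View pics/scene0.png

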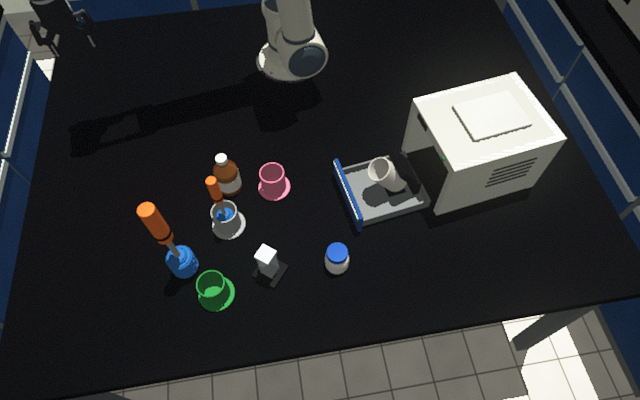

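View pics/top0.png

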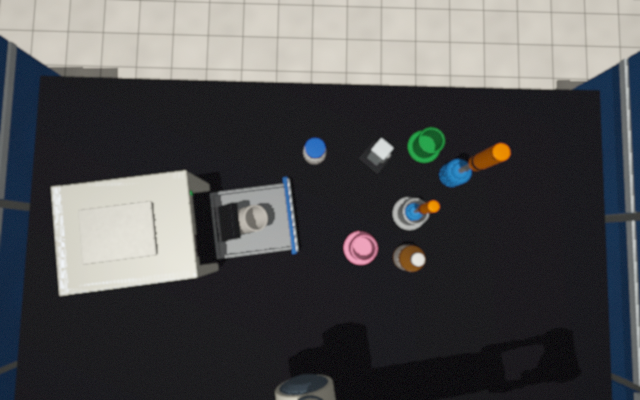

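```bash
cat > h.py <<'E'
import numpy as np,cv2,pickle
from scipy.spatial.transform import Rotation as Ro
def ray(c,u,v):
    d=c['R'].T@np.array([(u-c['cx'])/c['fx'],(v-c['cy'])/c['fy'],1]); return -c['R'].T@c['t'],d/np.linalg.norm(d)
def onz(c,u,v,z):
    o,d=ray(c,u,v); return o+d*(z-o[2])/d[2]
def tri(a,pa,b,pb):
    o1,d1=ray(a,*pa);o2,d2=ray(b,*pb)
    k=np.linalg.lstsq(np.c_[d1,-d2],o2-o1,rcond=None)[0]
    p,q=o1+k[0]*d1,o2+k[1]*d2
    return (p+q)/2,np.linalg.norm(p-q)
def proj(c,X):
    q=c['R']@np.asarray(X,float)+c['t'];return np.array([c['fx']*q[0]/q[2]+c['cx'],c['fy']*q[1]/q[2]+c['cy']])
def blobs(img,lo,hi,amin=30):
    m=cv2.inRange(cv2.cvtColor(img,cv2.COLOR_RGB2HSV),lo,hi)
    return [(c,cv2.contourArea(c),cv2.boundingRect(c),cv2.minAreaRect(c)) for c in cv2.findContours(m,cv2.RETR_EXTERNAL,cv2.CHAIN_APPROX_NONE)[0] if cv2.contourArea(c)>amin]
E
python3 - <<'E'
from h import *
d=pickle.load(open('cams.pkl','rb'))
for n in('scene','top'):
    for nm,lo,hi in(('orange',(5,150,90),(20,255,255)),('blue',(98,120,60),(118,255,255))):
        for c,a,b,r in blobs(d[n]['img'],lo,hi): 
            if 80<b[1]<300 and 100<b[0]<560: print(n,nm,a,b,np.round(r[0],1),np.round(r[1],1),round(r[2]))
P=[('scene',190,160,80,60,5),('top',385,180,80,60,5),('scene',325,145,110,90,4),('top',205,165,110,100,4)]
T=[]
for n,x,y,w,h,k in P: T.append(cv2.resize(d[n]['img'][y:y+300//k,x:x+400//k],(400,300),interpolation=cv2.INTER_CUBIC))
cv2.imwrite('pics/c1.png',np.vstack([np.hstack(T[:2]),np.hstack(T[2:])])[:,:,::-1])
E
```

```text
scene orange 32.0 (158, 233, 15, 11) [166.4 239.8] [ 5.8 16.6] 58
scene orange 670.0 (136, 201, 34, 38) [153.3 219.2] [41.2 19.7] 52
scene orange 487.0 (205, 160, 32, 40) [218.8 177.7] [22.5 41.5] 30
scene blue 721.0 (165, 244, 34, 35) [181.9 261.3] [33.4 28.6] 54
scene blue 358.0 (326, 242, 23, 22) [337.  252.5] [21. 22.] 90
scene blue 139.0 (216, 207, 18, 14) [224.1 214. ] [12.6 17.4] 72
scene blue 223.5 (334, 158, 29, 74) [349.9 193.5] [76.8  8.2] 72
scene blue 329.5 (555, 91, 31, 59) [571.  120.1] [61.2 12. ] 59
top orange 256.0 (400, 246, 23, 26) [410.3 258.2] [21.5 24.9] 8
top orange 198.5 (419, 200, 22, 14) [429.5 206.5] [13. 21.] 90
top orange 599.0 (473, 142, 38, 27) [491.6 156.2] [19.7 39.4] 63
top blue 162.5 (406, 203, 16, 18) [412.4 211.9] [17.2 14.1] 70
top blue 161.5 (282, 176, 15, 79) [288.8 215. ] [78.9  5.7] 83
top blue 633.0 (438, 158, 35, 30) [454.5 173.7] [27.2 32.2] 56
top blue 327.5 (304, 137, 23, 21) [315.4 146.5] [20.9 20.6] 72
```

View pics/c1.png

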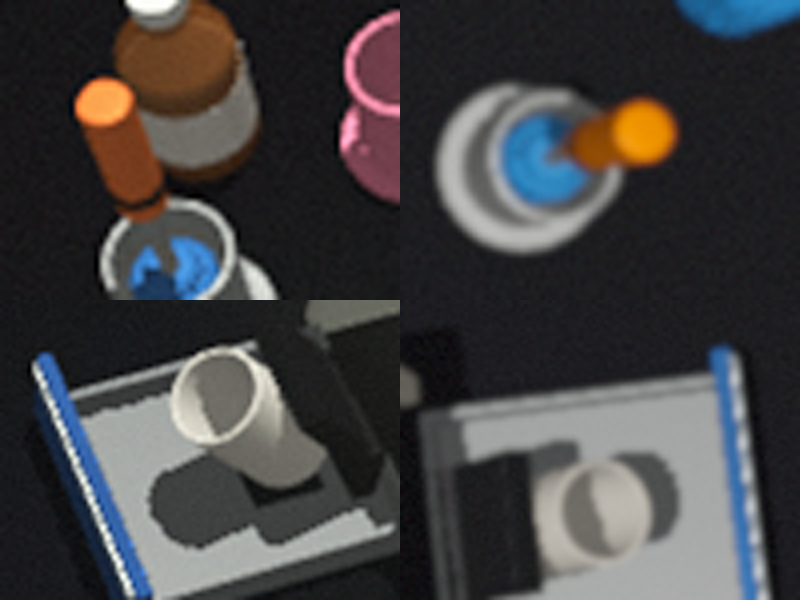

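Run:
```python
from h import *
d=pickle.load(open('cams.pkl','rb'));S,T=d['scene'],d['top']
print('handle',tri(S,(211.2,180.4),T,(434,206.2)))
print('cuprim',tri(S,(379,169.2),T,(256.5,218)))
print('potrim top', onz(T,416,211.2,75),'base',onz(T,409.4,213.4,4))
# pot via gray mask in top & scene, base disc contour
for n,c,(x,y,w,h) in(('top',T,(385,190,50,50)),('scene',S,(200,190,55,55))):
    hsv=cv2.cvtColor(c['img'],cv2.COLOR_RGB2HSV)[y:y+h,x:x+w]
    m=((hsv[...,2]>55)&(hsv[...,1]<70)).astype(np.uint8)*255
    k=max(cv2.findContours(m,cv2.RETR_EXTERNAL,cv2.CHAIN_APPROX_NONE)[0],key=cv2.contourArea)
    print(n,cv2.boundingRect(k),cv2.minEnclosingCircle(k))
for n,c in(('top',T),('scene',S)):
    for k,a,b,r in blobs(c['img'],(98,120,60),(118,255,255)):
        if b[3]>70:
            vx,vy,x0,y0=cv2.fitLine(k,cv2.DIST_L2,0,.01,.01).ravel()
            p=k.reshape(-1,2);t=(p-[x0,y0])@[vx,vy]
            e=[np.array([x0,y0])+q*np.array([vx,vy]) for q in(t.min(),t.max())]
            E=[onz(c,*q,74) for q in e];print(n,e,np.round(E,1),np.linalg.norm(E[1]-E[0]),np.degrees(np.arctan2(*(E[1]-E[0])[1::-1])))
print('jar',onz(T,315.4,146.5,75),'bottle',onz(T,417,259,140),'meter',onz(T,383,147,114),'bigbr',onz(T,501,152,270))
# sampler front-face top edge from top view
print('samp',[onz(T,*q,215)for q in((187,172),(197,278))])
for dz in(0,):
    print([proj(T,[*onz(T,409.4,213.4,4)[:2],z]) for z in(6,75)])
```

```text
handle (array([ 611.31991562, -245.86750964,  220.17986413]), np.float64(4.073151697095681))
cuprim (array([581.44777381, 162.83030191, 118.78482759]), np.float64(5.020120505988271))
potrim top [ 610.15675204 -246.60953036   75.        ] base [ 609.11671897 -247.36152713    4.        ]
top (7, 6, 38, 35) ((25.254756927490234, 23.134248733520508), 18.963132858276367)
scene (10, 9, 36, 41) ((26.309858322143555, 29.274648666381836), 20.405902862548828)
top [array([614.42341858, 222.02914329]), array([622.42909745, 380.43316692])] [[ 593.7 -767.5   74. ]
 [ 192.7 -771.5   74. ]] 400.98722304921984 -179.42418998394953
top [array([  6.46744492, 366.36145123]), array([ 15.24553317, 209.29315326])] [[201.5 772.   74. ]
 [591.8 782.6  74. ]] 390.402129225596 1.5539653917345475
top [array([284.14401732, 175.85805659]), array([293.85713261, 254.14180071])] [[694.7  97.9  74. ]
 [492.7  67.4  74. ]] 204.24029503144033 -171.42451597865698
top [array([602.04039962,  67.35750669]), array([616.20159158, 212.98040009])] [[1010.9 -750.8   74. ]
 [ 617.5 -773.2   74. ]] 394.07531793585275 -176.74846562
[... 843 characters left out ...]
ay([ 20.20498101, 179.42405701]), array([42.74032972, 67.95836748])] [[ 416.5 -777.4   74. ]
 [ -12.6 -779.3   74. ]] 429.1343120676861 -179.73513008933665
scene [array([  0.39927372, 149.91403262]), array([17.32786895, 31.61934119])] [[ 303.4 -849.3   74. ]
 [-207.7 -889.3   74. ]] 512.6173972273987 -175.51915037638975
jar [774.17477088  18.13417715  75.        ] bottle [ 489.65956841 -231.57984521  140.        ] meter [ 768.05689854 -152.25623937  114.        ] bigbr [ 726.48707735 -377.02176183  270.        ]
samp [array([675.88530624, 307.25204366, 215.        ]), array([441.18126667, 274.21835222, 215.        ])]
[array([409.58210492, 213.35257593]), array([416.28839422, 211.60611282])]
```

```bash
cat >> h.py <<'E'
import json
def load(): q=json.load(open('cmd.json')); return np.array(q['p']),np.array(q['R'])
def save(p,R): json.dump({'p':list(p),'R':np.asarray(R).tolist()},open('cmd.json','w'))
def go(p,R,keep=True):
    "row (m, deg) from the commanded pose to p,R; stores the rounded pose as the new command"
    p0,R0=load(); s=np.round(R0.T@(np.asarray(p,float)-p0)/1000,4); w=np.round(Ro.from_matrix(R0.T@R).as_rotvec(degrees=True),1)
    print([s.tolist(),w.tolist()],'rows>=',round(max(np.linalg.norm(s)*1000/41.7,np.linalg.norm(w)/7.16),1))
    if keep: save(p0+R0@s*1000,R0@Ro.from_rotvec(w,degrees=True).as_matrix())
n=np.array([-.145,.989,0]);n/=np.linalg.norm(n)
th=np.radians(36)
a=-n*np.sin(th)+np.array([0,0,np.cos(th)])     # cup axis
lat=np.array([n[1],-n[0],0])
def frame(x,z): y=np.cross(z,x); return np.c_[x,y,z]
Rd=frame(n,np.array([0,0,-1.]))
Rc=frame(n*np.cos(th)+np.array([0,0,np.sin(th)]),-a)
E
python3 - <<'E'
from h import *
save([138.42,-583.829,217.275],Ro.from_euler('xyz',[np.pi,0,.2328]).as_matrix())
print(Rd,Rc)
go(np.array([581,163,120])+200*a,Rc)
E
```

```text
[[-0.14506195  0.98942257  0.        ]
 [ 0.98942257  0.14506195  0.        ]
 [ 0.          0.         -1.        ]] [[-1.17357587e-01  9.89422574e-01 -8.52652776e-02]
 [ 8.00459677e-01  1.45061955e-01  5.81567997e-01]
 [ 5.87785252e-01  1.38777878e-17 -8.09016994e-01]]
[[0.5927, -0.5075, -0.0645], [26.6, 29.1, -82.0]] rows>= 18.8
```

Emit:
apply_moves([
  [[0.5927, -0.5075, -0.0645], [26.6, 29.1, -82.0], 0.085],
  [[0.5927, -0.5075, -0.0645], [26.6, 29.1, -82.0], 0.085],
  [[0.5927, -0.5075, -0.0645], [26.6, 29.1, -82.0], 0.085],
  [[0.5927, -0.5075, -0.0645], [26.6, 29.1, -82.0], 0.085],
  [[0.5927, -0.5075, -0.0645], [26.6, 29.1, -82.0], 0.085],
  [[0.5927, -0.5075, -0.0645], [26.6, 29.1, -82.0], 0.085],
  [[0.5927, -0.5075, -0.0645], [26.6, 29.1, -82.0], 0.085],
  [[0.5927, -0.5075, -0.0645], [26.6, 29.1, -82.0], 0.085],
  [[0.5927, -0.5075, -0.0645], [26.6, 29.1, -82.0], 0.085],
  [[0.5927, -0.5075, -0.0645], [26.6, 29.1, -82.0], 0.085],
  [[0.5927, -0.5075, -0.0645], [26.6, 29.1, -82.0], 0.085],
  [[0.5927, -0.5075, -0.0645], [26.6, 29.1, -82.0], 0.085],
  [[0.5927, -0.5075, -0.0645], [26.6, 29.1, -82.0], 0.085],
  [[0.5927, -0.5075, -0.0645], [26.6, 29.1, -82.0], 0.085],
  [[0.5927, -0.5075, -0.0645], [26.6, 29.1, -82.0], 0.085],
  [[0.5927, -0.5075, -0.0645], [26.6, 29.1, -82.0], 0.085],
  [[0.5927, -0.5075, -0.0645], [26.6, 29.1, -82.0], 0.085],
  [[0.5927, -0.5075, -0.0645], [26.6, 29.1, -82.0], 0.085],
  [[0.5927, -0.5075, -0.0645], [26.6, 29.1, -82.0], 0.085],
  [[0.5927, -0.5075, -0.0645], [26.6, 29.1, -82.0], 0.085],
])

```text
time: 1.82
tool_pos: [599.7, 52.0, 281.6]
ee_rot: [3.139, -0.63, 1.724]
contact_force: [0.8, -0.5, -0.1]
opening: 84.8
gripper_force: 0.0
```

```bash
cat >> h.py <<'E'
def wcam(name=None):
    from rig import manip
    s=manip.observe(); c=manip.camera('wrist'); H=np.array(c['hand_eye'])
    Rt=Ro.from_euler('xyz',s['ee_rot']).as_matrix(); Rwc=Rt@H[:3,:3]; t=Rt@H[:3,3]+s['tool_pos']
    c['R']=Rwc.T; c['t']=-Rwc.T@t
    if name: cv2.imwrite(f'pics/{name}.png',c['img'][:,:,::-1]); pickle.dump(c,open(name+'.pkl','wb'))
    return s,c
E
python3 - <<'E'
from h import *
s,c=wcam('w1');print(s['time'],s['tool_pos'],s['ee_rot'],s['joint_positions'],load()[0])
print(proj(c,[581,163,119]),proj(c,np.array([581,163,119])-100*a))
E
```

```text
1.8167 [599.73994154  52.00150694 281.56758443] [ 3.13909174 -0.63006682  1.72353961] [-0.29291499  0.22642007  1.08803479  0.63849308  2.03571714 -0.21135408] [598.04975044  46.71840703 281.775     ]
[317.81124358 185.5797207 ] [318.10752756 173.02950642]
```

View pics/w1.png

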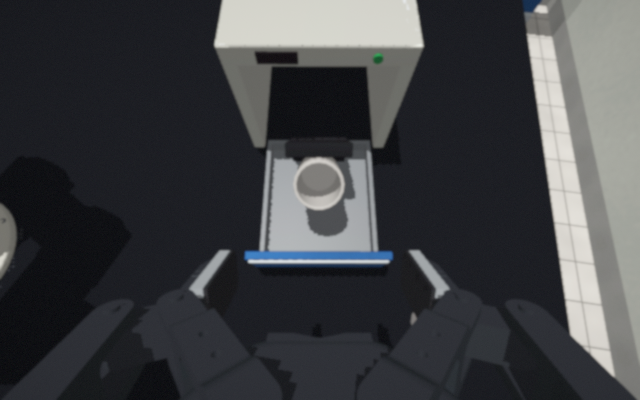

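Run:
```python
from h import *
c=pickle.load(open('w1.pkl','rb'));T=pickle.load(open('cams.pkl','rb'));S=T['scene'];T=T['top']
for k,ar,b,r in blobs(c['img'],(98,120,60),(118,255,255)):
    if b[2]>100:
        print(b,cv2.boxPoints(r));
        l,rr=b[0],b[0]+b[2]
        E=[onz(c,l,258,74),onz(c,rr,258,74)];print(np.round(E,1),np.degrees(np.arctan2(*(E[1]-E[0])[1::-1])))
hsv=cv2.cvtColor(c['img'],cv2.COLOR_RGB2HSV)
x0,y0=285,145
I=hsv[y0:y0+75,x0:x0+70]
V=I[...,2];S_=I[...,1]
print(V[40,::3]);print(S_[40,::3]);print(V[::3,33]);print(S_[::3,33])
```

```text
(254, 265, 130, 2) [[254. 265.]
 [383. 265.]
 [383. 266.]
 [254. 266.]]
[[509.3  64.7  74. ]
 [682.1  91.1  74. ]] 8.689303624602188
(243, 250, 151, 11) [[243. 250.]
 [393. 250.]
 [393. 260.]
 [243. 260.]]
[[494.7  62.5  74. ]
 [695.5  93.2  74. ]] 8.689303624602184
[176 176 176 194 132 111 113 120 127 128 128 128 129 128 129 123 114 112
 122 190 105  83  86 158]
[10  9  9  7 12 11 14 11 10 10 10 12 12 10 10 10 11 11 10 11  2 18 15 11]
[ 41  40  37  37 144 209 157 128 128 128 128 128 128 128 128 123 116 159
 195 195 197 199  89  82  83]
[31 26 28 14 12  9 10 10 10  8 10 10 12 10 10 10 11 13 10 10 10  9  6 16
 15]
```

Run:
```python
from h import *
c=pickle.load(open('w1.pkl','rb'))
x0,y0=285,145
V=cv2.cvtColor(c['img'],cv2.COLOR_RGB2HSV)[y0:y0+75,x0:x0+70,2]
m=(V>184).astype(np.uint8)
k=max(cv2.findContours(m,cv2.RETR_EXTERNAL,cv2.CHAIN_APPROX_NONE)[0],key=cv2.contourArea)
e=cv2.fitEllipse(cv2.convexHull(k));print('outer',e,cv2.boundingRect(k))
u,v=e[0][0]+x0,e[0][1]+y0
o,dd=ray(c,u,v)
# distance from apparent diameter of 66 mm
f=c['fx'];print('dist~',f*66/max(e[1]),'zlev pts',[np.round(onz(c,u,v,z),1) for z in(116,119,122,125)],'cam',o,f)
cv2.imwrite('pics/c2.png',cv2.resize(c['img'][135:270,230:410][:,:,::-1],(720,540),interpolation=cv2.INTER_CUBIC))
```

```text
outer ((32.820068359375, 38.7137451171875), (49.56865692138672, 50.10279846191406), 173.00851440429688) (8, 14, 50, 50)
dist~ 366.0927044917907 zlev pts [array([580.4, 167. , 116. ]), array([580.6, 165.6, 119. ]), array([580.8, 164.3, 122. ]), array([581. , 162.9, 125. ])] cam [603.78534776  16.86222891 449.46888255] 277.913166538322
```

View pics/c2.png

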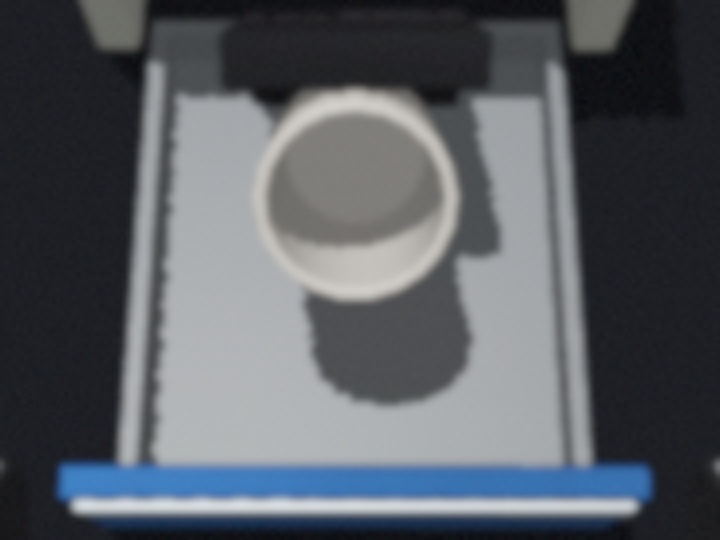

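```bash
sed -i 's/^n=np.array.*/n=np.array([-np.sin(.150),np.cos(.150),0])/' h.py
python3 - <<'E'
from h import *
d=pickle.load(open('cams.pkl','rb'));T,S=d['top'],d['scene'];W=pickle.load(open('w1.pkl','rb'))
for z in(118,120,122,124): print(z,[np.round(onz(c,*q,z)[:2],1) for c,q in((T,(256.3,217.8)),(S,(379,169.2)),(W,(318.2,183.6)))])
print(tri(T,(256.3,217.8),W,(318.2,183.6)),tri(S,(379,169.2),W,(318.2,183.6)))
# camera-depth implied
print(W['R']@np.array([581,164,122])+W['t'])
go([610.5,-246.5,300],Rd)
E
```

```text
118 [array([581.5, 160.9]), array([581.1, 165.6]), array([581. , 166.3])]
120 [array([581.4, 160.7]), array([582.5, 165.1]), array([581.1, 165.4])]
122 [array([581.3, 160.4]), array([583.8, 164.5]), array([581.3, 164.5])]
124 [array([581.2, 160.2]), array([585.1, 164. ]), array([581.4, 163.6])]
(array([581.38935311, 159.29379181, 132.97074316]), np.float64(1.3879742714590177)) (array([581.13126234, 165.83029691, 118.26780328]), np.float64(0.6915251824917663))
[ -1.31981208 -27.49861838 358.67345717]
[[-0.2254, -0.0303, -0.1864], [0.1, -36.0, -0.2]] rows>= 7.1
```

Emit:
apply_moves([
  [[-0.2254, -0.0303, -0.1864], [0.1, -36.0, -0.2], 0.085],
  [[-0.2254, -0.0303, -0.1864], [0.1, -36.0, -0.2], 0.085],
  [[-0.2254, -0.0303, -0.1864], [0.1, -36.0, -0.2], 0.085],
  [[-0.2254, -0.0303, -0.1864], [0.1, -36.0, -0.2], 0.085],
  [[-0.2254, -0.0303, -0.1864], [0.1, -36.0, -0.2], 0.085],
  [[-0.2254, -0.0303, -0.1864], [0.1, -36.0, -0.2], 0.085],
  [[-0.2254, -0.0303, -0.1864], [0.1, -36.0, -0.2], 0.085],
  [[-0.2254, -0.0303, -0.1864], [0.1, -36.0, -0.2], 0.085],
  [[-0.2254, -0.0303, -0.1864], [0.1, -36.0, -0.2], 0.085],
  [[-0.2254, -0.0303, -0.1864], [0.1, -36.0, -0.2], 0.085],
  [[-0.2254, -0.0303, -0.1864], [0.1, -36.0, -0.2], 0.085],
  [[-0.2254, -0.0303, -0.1864], [0.1, -36.0, -0.2], 0.085],
  [[-0.2254, -0.0303, -0.1864], [0.1, -36.0, -0.2], 0.085],
])

```text
time: 2.95
tool_pos: [610.5, -245.4, 300.5]
ee_rot: [3.141, 0.0, 1.722]
contact_force: [0.4, -0.6, -0.5]
opening: 85.0
gripper_force: 0.0
```

Run:
```python
from h import *
s,c=wcam('w2');print(s['time'],s['tool_pos'],s['ee_rot'],load()[0])
for k,ar,b,r in blobs(c['img'],(5,150,90),(20,255,255)): print('or',ar,b,r)
for k,ar,b,r in blobs(c['img'],(98,120,60),(118,255,255)): print('bl',ar,b)
print('pred tip',proj(c,[610.5,-246.5,221]),'potrim',proj(c,[609.5,-247,75]),proj(c,[609.5,-247,0]))
```

```text
2.95 [ 610.54161607 -245.40482444  300.46624268] [3.14088783e+00 8.26963364e-05 1.72184837e+00] [ 610.4773116  -246.50423541  300.05744202]
or 669.0 (387, 307, 30, 40) ((398.39617919921875, 323.41925048828125), (23.592859268188477, 39.81842803955078), 37.87498474121094)
or 230.0 (382, 292, 26, 22) ((392.48443603515625, 301.0951232910156), (13.260224342346191, 27.8310546875), 62.44719314575195)
or 927.5 (306, 179, 30, 44) ((320.5, 200.5), (43.0, 29.0), 90.0)
or 1203.5 (206, 132, 50, 49) ((232.517822265625, 154.80624389648438), (50.08901596069336, 43.61515426635742), 64.29004669189453)
bl 88.0 (0, 386, 13, 14)
bl 1692.5 (352, 228, 49, 54)
bl 509.0 (304, 159, 32, 28)
bl 81.0 (470, 0, 28, 6)
pred tip [319.50235613 209.09576066] potrim [318.37072828 178.97396533] [318.38908348 170.55495979]
```

View pics/w2.png

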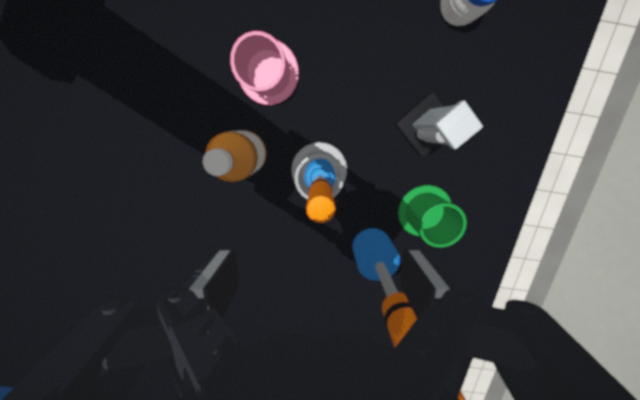

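Run:
```python
from h import *
go([611,-246.3,197],Rd)
```

```text
[[0.0001, 0.0005, 0.1031], [0.0, -0.0, -0.0]] rows>= 2.5
```

Emit:
apply_moves([
  [[0.0001, 0.0005, 0.03], [0, 0, 0], 0.085],
  [[0.0001, 0.0005, 0.06], [0, 0, 0], 0.085],
  [[0.0001, 0.0005, 0.08], [0, 0, 0], 0.085],
  [[0.0001, 0.0005, 0.1031], [0, 0, 0], 0.085],
  [[0.0001, 0.0005, 0.1031], [0, 0, 0], 0.085],
  [[0.0001, 0.0005, 0.1031], [0, 0, 0], 0.06],
  [[0.0001, 0.0005, 0.1031], [0, 0, 0], 0.04],
  [[0.0001, 0.0005, 0.1031], [0, 0, 0], 0.03],
  [[0.0001, 0.0005, 0.1031], [0, 0, 0], 0.02],
  [[0.0001, 0.0005, 0.1031], [0, 0, 0], 0.01],
  [[0.0001, 0.0005, 0.1031], [0, 0, 0], 0.01],
  [[0.0001, 0.0005, 0.1031], [0, 0, 0], 0.01],
  [[0.0001, 0.0005, 0.1031], [0, 0, 0], 0.01],
  [[0.0001, 0.0005, 0.1031], [0, 0, 0], 0.01],
], grip_force=60)

```text
time: 4.17
tool_pos: [611.6, -246.6, 199.1]
ee_rot: [3.138, 0.002, 1.72]
contact_force: [-0.1, -0.2, 5.9]
opening: 22.7
gripper_force: 58.6
```

Emit:
apply_moves([
  [[0, 0, -0.01], [0, 0, 0], 0.01],
  [[0, 0, -0.03], [0, 0, 0], 0.01],
  [[0, 0, -0.06], [0, 0, 0], 0.01],
  [[0, 0, -0.09], [0, 0, 0], 0.01],
  [[0, 0, -0.12], [0, 0, 0], 0.01],
  [[0, 0, -0.15], [0, 0, 0], 0.01],
  [[0, 0, -0.16], [0, 0, 0], 0.01],
  [[0, 0, -0.16], [0, 0, 0], 0.01],
  [[0, 0, -0.16], [0, 0, 0], 0.01],
])

```text
time: 4.92
tool_pos: [611.2, -246.5, 357.2]
ee_rot: [3.141, 0.0, 1.72]
contact_force: [0.4, -0.0, -1.6]
opening: 22.3
gripper_force: 59.1
```

Run:
```python
from h import *
from rig import manip
p,R=load(); save(p+np.array([0,0,160]),R)
s,c=wcam('w3');print(s['time'],s['tool_pos'],s['ee_rot'],load()[0],s['contact_force'],s['opening'])
S=manip.camera('scene');T=manip.camera('top');pickle.dump((S,T),open('st3.pkl','wb'))
x,y,_=s['tool_pos'];z=load()[0][2]
for nm,cc in(('w',c),('s',S),('t',T)):
    print(nm,'foot pred',proj(cc,[611,-246.3,z-191]),'z64',proj(cc,[611,-246.3,z-191+64]),'stem end',proj(cc,[611,-246.3,z-191+125]))
    for k,ar,b,r in blobs(cc['img'],(98,120,40),(118,255,255)): print('bl',ar,b,np.round(r[0]),np.round(r[1]),r[2])
a1=cv2.resize(S['img'][110:250,130:270],(400,400));a2=cv2.resize(c['img'][100:350,200:450],(400,400))
cv2.imwrite('pics/c3.png',np.hstack([a1,a2])[:,:,::-1])
```

```text
4.9167 [ 611.15313828 -246.48173798  357.170852  ] [3.14067076e+00 4.25779142e-04 1.72034206e+00] [ 610.98930067 -246.32463443  356.9576088 ] [ 0.35019497 -0.04407121 -1.58706748] 22.27408441967811
w foot pred [319.22656637 182.65474626] z64 [319.39531043 194.7388017 ] stem end [319.63884327 212.17861221]
bl 1515.5 (0, 362, 65, 38) [ 32. 380.] [64. 37.] 0.0
bl 1151.5 (348, 216, 44, 47) [370. 238.] [48. 35.] 55.00798034667969
bl 1125.0 (297, 167, 45, 40) [319. 186.] [39. 44.] 88.21009063720703
bl 641.5 (443, 0, 44, 21) [464.  10.] [20. 43.] 90.0
s foot pred [215.18720972 192.7194096 ] z64 [209.12301133 177.80688041] stem end [202.7064668  162.02789343]
bl 1844.0 (599, 298, 41, 92) [619. 344.] [91. 40.] 90.0
bl 721.0 (165, 245, 34, 34) [182. 262.] [34. 29.] 57.9946174621582
bl 362.5 (326, 242, 23, 22) [337. 252.] [21. 22.] 90.0
bl 334.5 (622, 211, 18, 40) [635. 231.] [38. 15.] 61.38954162597656
bl 389.0 (201, 173, 24, 27) [213. 186.] [26. 20.] 70.01689910888672
bl 2454.0 (0, 166, 31, 158) [  5. 244.] [ 26. 155.] 10.885526657104492
bl 366.0 (333, 158, 30, 74) [347. 194.] [77. 10.] 67.61
[... 803 characters left out ...]
.] 90.0
bl 2858.5 (605, 231, 27, 150) [618. 306.] [150.  21.] 87.51044464111328
bl 51.5 (637, 224, 3, 59) [638. 253.] [58.  2.] 90.0
bl 3366.5 (0, 209, 30, 158) [ 10. 288.] [ 27. 157.] 4.289153099060059
bl 348.0 (418, 196, 25, 23) [429. 208.] [23. 22.] 68.96248626708984
bl 157.0 (282, 176, 15, 79) [289. 215.] [79.  6.] 83.24642944335938
bl 486.5 (439, 158, 26, 30) [451. 172.] [24. 30.] 7.765166282653809
bl 333.5 (304, 136, 23, 22) [315. 146.] [21. 21.] 45.0
bl 1249.0 (575, 65, 46, 67) [610. 103.] [59. 48.] 61.38954162597656
bl 676.5 (629, 53, 11, 89) [634.  97.] [88. 10.] 90.0
bl 3595.5 (5, 49, 54, 154) [ 32. 126.] [ 43. 151.] 4.969740390777588
bl 237.0 (0, 37, 7, 82) [ 3. 78.] [ 6. 81.] 0.0
```

View pics/c3.png

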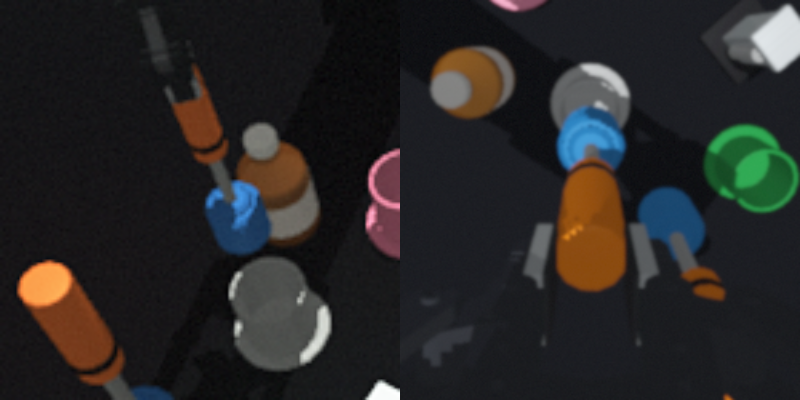

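```bash
cat >> h.py <<'E'
C=np.array([581.4,163.5,121.5]); D=193.
def tcp(zc,off=(0,0)): return C+(zc-105+D)*a+lat*off[0]+Rc[:,0]*off[1]   # TCP for brush foot at cup height zc
E
python3 - <<'E'
from h import *
go(tcp(155),Rc)
E
```

```text
[[0.2668, 0.0319, 0.0389], [0.0, 36.0, -0.0]] rows>= 6.5
```

Emit:
apply_moves([
  [[0.03, 0.0035, 0.0045], [0, 4, 0], 0.01],
  [[0.06, 0.007, 0.009], [0, 8, 0], 0.01],
  [[0.09, 0.0105, 0.013], [0, 12, 0], 0.01],
  [[0.12, 0.014, 0.0175], [0, 16, 0], 0.01],
  [[0.15, 0.018, 0.022], [0, 20, 0], 0.01],
  [[0.18, 0.0215, 0.026], [0, 24, 0], 0.01],
  [[0.21, 0.025, 0.0305], [0, 28, 0], 0.01],
  [[0.24, 0.0285, 0.035], [0, 32, 0], 0.01],
  [[0.2668, 0.0319, 0.0389], [0, 36, 0], 0.01],
  [[0.2668, 0.0319, 0.0389], [0, 36, 0], 0.01],
  [[0.2668, 0.0319, 0.0389], [0, 36, 0], 0.01],
  [[0.2668, 0.0319, 0.0389], [0, 36, 0], 0.01],
])

```text
time: 6.07
tool_pos: [602.6, 21.7, 317.4]
ee_rot: [-3.14, -0.627, 1.719]
contact_force: [-0.4, 0.4, -0.9]
opening: 22.5
gripper_force: 59.2
```

Run:
```python
from h import *
from rig import manip
s,c=wcam('w4');print(s['time'],s['tool_pos'],s['ee_rot'],load()[0],s['contact_force'])
S=manip.camera('scene');T=manip.camera('top');pickle.dump((S,T),open('st4.pkl','wb'))
P=[]
for nm,cc,(w,h) in(('w',c,(130,130)),('s',S,(100,100)),('t',T,(100,100))):
    f=s['tool_pos']-D*a
    print(nm,'foot',proj(cc,f),'head top',proj(cc,f+64*a),'rim',proj(cc,C),'axis far',proj(cc,C-100*a))
    u,v=proj(cc,C).astype(int); I=cc['img'][v-h//2:v+h//2,u-w//2:u+w//2]; P.append(cv2.resize(I,(266,266),interpolation=cv2.INTER_CUBIC)); print('crop',u-w//2,v-h//2,266/w)
    for k,ar,b,r in blobs(cc['img'],(98,120,40),(118,255,255)):
        if abs(r[0][0]-u)<60 and abs(r[0][1]-v)<60: print('bl',ar,b,np.round(r[0],1))
cv2.imwrite('pics/c4.png',np.hstack(P)[:,:,::-1])
```

```text
6.0667 [602.55293676  21.65068563 317.38059516] [-3.14040983 -0.62719234  1.71936169] [602.77120875  22.25191632 318.07111561] [-0.38852817  0.35230507 -0.88071922]
w foot [319.51303693 182.45970714] head top [319.65739704 194.48109196] rim [319.62581962 175.03714064] axis far [319.47128202 165.40623923]
crop 254 110 2.046153846153846
bl 928.5 (300, 173, 41, 37) [320.1 190.7]
s foot [368.61992902 162.55009567] head top [355.49031796 153.9558877 ] rim [378.369979   168.61714995] axis far [395.51407819 179.8589638 ]
crop 328 118 2.66
bl 361.5 (334, 158, 29, 74) [347.9 194.3]
bl 346.0 (349, 148, 24, 23) [360.7 159.1]
t foot [265.5503963  215.33129387] head top [279.88121032 211.79285017] rim [255.08099864 217.74623648] axis far [236.97364905 222.22967308]
crop 205 167 2.66
bl 470.5 (264, 176, 33, 79) [277.9 216.4]
```

View pics/c4.png

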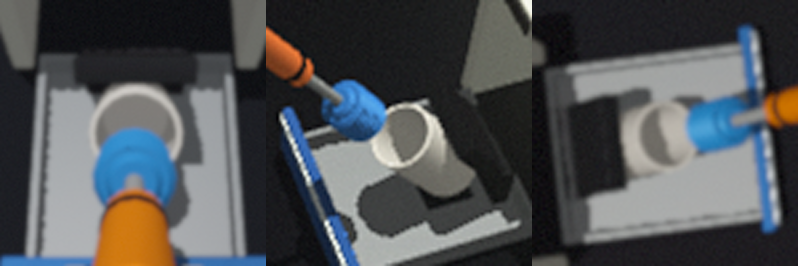

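```bash
python3 - <<'E'
from h import *
S,T=pickle.load(open('st4.pkl','rb'))
for nm,cc in(('s',S),('t',T)):
    p0=proj(cc,C);ax=proj(cc,C+100*a)-p0;L=np.linalg.norm(ax);ax/=L;pp=np.array([-ax[1],ax[0]])
    big=[proj(cc,C+10*v)-p0 for v in(lat,Rc[:,0],a)]
    print(nm,'px per 10mm perp/along: lat',big[0]@pp,big[0]@ax,'up',big[1]@pp,big[1]@ax,'a',big[2]@ax)
    # rectified strip: rows=perp (10x), cols=along
    k=8;g,hh=np.meshgrid(np.arange(-35,40,1/k),np.arange(-20,20,1/k))
    mp=(p0+g[...,None]*ax+hh[...,None]*pp).astype(np.float32)
    I=cv2.remap(cc['img'],mp[...,0],mp[...,1],cv2.INTER_CUBIC)
    cv2.imwrite(f'pics/strip_{nm}.png',I[:,:,::-1])
    hsv=cv2.cvtColor(I,cv2.COLOR_RGB2HSV)
    B=(hsv[...,0]>98)&(hsv[...,0]<118)&(hsv[...,1]>110)&(hsv[...,2]>50)
    for al in(4,8,12,16,20,24):
        col=B[:,int((al+35)*k)];
        lab=np.flatnonzero(col); lab=lab[(lab>60)&(lab<260)]
        if len(lab): print('brush at',al,lab.min()/k-20,lab.max()/k-20,(lab.min()+lab.max())/2/k-20)
E
python3 - <<'E'
import cv2,numpy as np
a=cv2.imread('pics/strip_s.png');b=cv2.imread('pics/strip_t.png');print(a.shape)
for I in(a,b):
    for x in range(0,600,80):cv2.putText(I,str(x//8-35),(x,10),0,.35,(0,255,255));cv2.line(I,(x,0),(x,4),(0,255,255))
    cv2.line(I,(0,160),(599,160),(0,0,255),1)
cv2.imwrite('pics/c5.png',np.vstack([a[30:310],b[30:310]]))
E
```

```text
s px per 10mm perp/along: lat -1.7452087681957962 -2.885865289191667 up 3.5212004948140514 -1.460946177818347 a 2.202850975084857
brush at 8 -2.875 -0.25 -1.5625
brush at 12 -10.0 6.875 -1.5625
brush at 16 -11.5 7.625 -1.9375
brush at 20 -11.625 7.875 -1.875
brush at 24 -11.0 8.25 -1.375
t px per 10mm perp/along: lat -4.018203593235144 0.5078747630015783 up -0.5854751734039334 -3.5653042893110936 a 2.029817948890694
brush at 12 -8.375 9.125 0.375
brush at 16 -9.125 9.5 0.1875
brush at 20 -8.625 9.625 0.5
brush at 24 -8.75 9.75 0.5
(320, 600, 3)
```

View pics/c5.png

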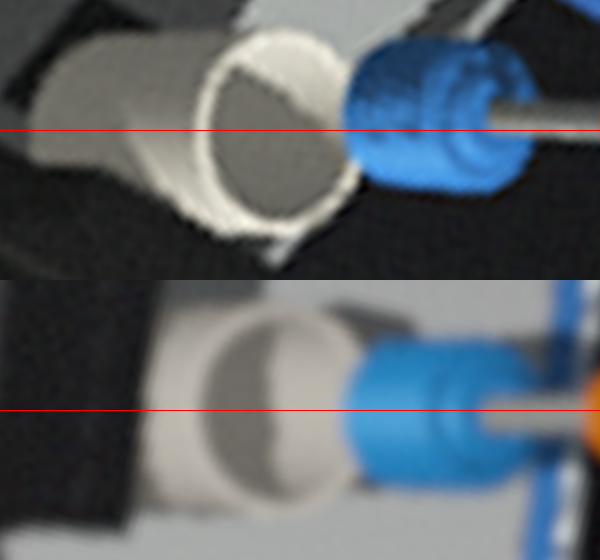

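Run:
```python
from h import *
for nm,z in(('w3',None),('w4',None)):
    c=pickle.load(open(nm+'.pkl','rb'))
    # tool coordinates are fixed to the camera: use any consistent pose
    Rt,tp=(Rd,np.array([611.15,-246.48,357.17])) if nm=='w3' else (Rc,np.array([602.55,21.65,317.38]))
    pts=[]
    for zz,r in((0,18),(8,23),(64,23)):
        for f in np.linspace(0,2*np.pi,40): pts.append(proj(c,tp+Rt@np.array([r*np.cos(f),r*np.sin(f),D-zz])))
    pts=np.array(pts);print(nm,'pred u',pts[:,0].min(),pts[:,0].max(),'v',pts[:,1].min(),pts[:,1].max())
    hsv=cv2.cvtColor(c['img'],cv2.COLOR_RGB2HSV)
    for col in(314,320,326): print(col,[(int(h),int(s),int(v)) for h,s,v in hsv[160:178:1,col]][::1])
```

```text
w3 pred u 297.7975678290342 341.20587417913 v 165.4091733450492 215.12976166785714
314 [(105, 5, 101), (100, 8, 102), (100, 8, 101), (100, 8, 101), (108, 13, 102), (107, 41, 112), (106, 100, 138), (104, 150, 162), (103, 184, 169), (103, 194, 167), (103, 197, 164), (103, 198, 169), (103, 199, 178), (102, 193, 190), (102, 193, 196), (102, 188, 201), (102, 178, 208), (102, 173, 212)]
320 [(105, 5, 101), (100, 8, 101), (100, 8, 102), (100, 8, 102), (103, 17, 108), (105, 32, 113), (106, 73, 116), (106, 131, 115), (104, 185, 113), (104, 196, 112), (104, 198, 112), (104, 196, 113), (104, 193, 115), (104, 199, 128), (103, 189, 163), (102, 180, 196), (102, 173, 209), (102, 173, 205)]
326 [(100, 8, 102), (100, 8, 102), (105, 10, 106), (105, 8, 121), (90, 5, 146), (98, 6, 168), (103, 13, 176), (104, 30, 164), (106, 69, 137), (105, 140, 118), (104, 187, 113), (104, 191, 112), (104, 198, 112), (104, 199, 113), (104, 197, 115), (104, 192, 126), (103, 187, 149), (103, 179, 180)]
w4 pred u 297.93310189884403 341.37526269912644 v 165.32933132756898 215.10604190046593
314 [(17, 14, 127), (15, 12, 127), (15, 12, 127), (15, 12, 127), (20, 12, 127), (15, 12, 128), (15, 12, 127), (18, 10, 126), (20, 12, 127), (12, 10, 126), (8, 8, 126), (110, 6, 127), (108, 55, 148), (106, 117, 177), (103, 164, 198), (102, 186, 206), (102, 190, 208), (102, 191, 208)]
320 [(15, 12, 128), (15, 12, 127), (12, 10, 127), (17, 14, 128), (15, 12, 127), (20, 12, 127), (20, 12, 126), (15, 12, 126), (18, 10, 127), (24, 10, 126), (20, 6, 126), (110, 28, 137), (107, 93, 168), (104, 151, 196), (103, 183, 206), (102, 190, 207), (102, 189, 208), (102, 189, 208)]
326 [(20, 12, 126), (13, 14, 128), (17, 14, 127), (17, 14, 128), (15, 12, 127), (15, 12, 127), (17, 14, 128), (18, 10, 126), (18, 10, 126), (15, 12, 126), (12, 10, 126), (15, 4, 125), (111, 25, 135), (108, 84, 161), (105, 143, 187), (103, 179, 199), (103, 190, 203), (102, 191, 203)]
```

Emit:
apply_moves([
  [[0, 0, 0], [0, 0, 0], 0.005],
  [[0, 0, 0], [0, 0, 0], 0.005],
  [[0, 0, 0], [0, 0, 0], 0.005],
  [[0.0013, 0.0004, 0], [0, 2, 0], 0.005],
  [[0.0013, 0.0004, 0], [0, 2, 0], 0.005],
  [[0.0013, 0.0004, 0], [0, 2, 0], 0.005],
  [[0.0013, 0.0004, 0], [0, 2, 0], 0.005],
  [[0.0013, 0.0004, 0], [0, 2, 0], 0.005],
], grip_force=115)

```text
time: 6.88
tool_pos: [603.0, 23.4, 319.0]
ee_rot: [3.141, -0.663, 1.721]
contact_force: [-0.1, 0.5, -1.3]
opening: 20.1
gripper_force: 113.0
```

```bash
cat >> h.py <<'E'
def did(s,w): p,R=load(); save(p+R@np.array(s)*1000,R@Ro.from_rotvec(w,degrees=True).as_matrix())
def wedge(c):
    "row of the head's far edge in the wrist view"
    s=c['img'][150:200,312:329]; h=cv2.cvtColor(s,cv2.COLOR_RGB2HSV); m=(h[...,1]>90)&(abs(h[...,0].astype(int)-105)<8); return 150+m.argmax(0).mean()
E
python3 - <<'E'
from h import *
from rig import manip
did([.0013,.0004,0],[0,2,0])
s,c=wcam('w5');print(s['time'],s['tool_pos'],load()[0],s['ee_rot'],s['opening'],s['contact_force'])
for q in('w3','w4','w5'): print(q,wedge(pickle.load(open(q+'.pkl','rb'))))
S=manip.camera('scene');T=manip.camera('top');pickle.dump((S,T),open('st5.pkl','wb'))
for nm,cc in(('s',S),('t',T)):
    p0=proj(cc,C);ax=proj(cc,C+100*a)-p0;ax/=np.linalg.norm(ax);pp=np.array([-ax[1],ax[0]])
    k=8;g,hh=np.meshgrid(np.arange(-35,60,1/k),np.arange(-20,20,1/k))
    mp=(p0+g[...,None]*ax+hh[...,None]*pp).astype(np.float32)
    I=cv2.remap(cc['img'],mp[...,0],mp[...,1],cv2.INTER_CUBIC);hsv=cv2.cvtColor(I,cv2.COLOR_RGB2HSV)
    for col,lo,hi,als in(('blue',98,118,(14,16,18,20,22)),('or',5,20,(46,50,54,58))):
        B=(hsv[...,0]>=lo)&(hsv[...,0]<=hi)&(hsv[...,1]>110)&(hsv[...,2]>50)
        for al in als:
            l=np.flatnonzero(B[:,int((al+35)*k)]); l=l[(l>60)&(l<260)]
            if len(l): print(nm,col,al,l.min()/k-20,l.max()/k-20,(l.min()+l.max())/2/k-20)
E
```

```text
6.8833 [602.96903938  23.35022416 318.99715764] [603.00971007  23.35147116 318.83537753] [ 3.14084925 -0.66251684  1.72094081] 20.106779245553856 [-0.05134151  0.51243112 -1.28879745]
w3 167.35294117647058
w4 173.1764705882353
w5 171.05882352941177
s blue 14 -8.125 11.25 1.5625
s blue 16 -8.0 11.25 1.625
s blue 18 -8.125 11.25 1.5625
s blue 20 -7.75 11.5 1.875
s blue 22 -8.125 11.375 1.625
s or 46 -3.75 7.0 1.625
s or 50 -5.0 7.625 1.3125
s or 54 -5.25 7.625 1.1875
s or 58 -5.25 7.625 1.1875
t blue 14 -10.5 9.125 -0.6875
t blue 16 -10.0 9.125 -0.4375
t blue 18 -9.5 9.0 -0.25
t blue 20 -9.375 9.0 -0.1875
t blue 22 -9.25 8.875 -0.1875
t or 46 -7.625 7.25 -0.1875
t or 50 -7.75 7.375 -0.1875
t or 54 -7.875 7.375 -0.25
t or 58 -7.875 7.5 -0.1875
```

Emit:
apply_moves([
  [[-0.0019, 0, 0], [0, -0.5, 0], 0.005],
  [[-0.0019, 0, 0], [0, -0.5, 0], 0.005],
  [[-0.0019, 0, 0], [0, -0.5, 0], 0.005],
])

```text
time: 7.28
tool_pos: [603.2, 21.9, 317.8]
ee_rot: [3.141, -0.654, 1.721]
contact_force: [-1.1, -0.2, -0.9]
opening: 19.8
gripper_force: 113.0
```

Run:
```python
from h import *
from rig import manip
did([-.0019,0,0],[0,-.5,0])
s=manip.observe();p,R=load();print(s['tool_pos'],p,s['ee_rot'],s['contact_force'])
# along-axis progress of the tip: with tilt 1.5deg in tool, shifts along -a in tool axes
v=R.T@(-a);print('unit along -a in tool axes',np.round(v,4))
S=manip.camera('scene')
p0=proj(S,C);ax=proj(S,C+100*a)-p0;ax/=np.linalg.norm(ax);pp=np.array([-ax[1],ax[0]])
k=8;g,hh=np.meshgrid(np.arange(-35,60,1/k),np.arange(-20,20,1/k))
mp=(p0+g[...,None]*ax+hh[...,None]*pp).astype(np.float32)
I=cv2.remap(S['img'],mp[...,0],mp[...,1],cv2.INTER_CUBIC);hsv=cv2.cvtColor(I,cv2.COLOR_RGB2HSV)
for col,lo,hi,als in(('blue',98,118,(14,18,22)),('or',5,20,(50,54,58))):
    B=(hsv[...,0]>=lo)&(hsv[...,0]<=hi)&(hsv[...,1]>110)&(hsv[...,2]>50)
    for al in als:
        l=np.flatnonzero(B[:,int((al+35)*k)]); l=l[(l>60)&(l<260)]
        print(col,al,(l.min()+l.max())/2/k-20)
```

```text
[603.1786596   21.9459766  317.75859994] [603.23328052  21.87105151 317.66560237] [ 3.14094963 -0.65424642  1.72097389] [-1.07492593 -0.18858859 -0.9068074 ]
unit along -a in tool axes [-2.620e-02 -5.000e-04  9.997e-01]
blue 14 0.5625
blue 18 0.375
blue 22 0.6875
or 50 0.125
or 54 0.3125
or 58 0.1875
```

Emit:
apply_moves([
  [[-0.0004, 0, 0.015], [0, 0, 0], 0.005],
  [[-0.0008, 0, 0.03], [0, 0, 0], 0.005],
  [[-0.001, 0, 0.04], [0, 0, 0], 0.005],
  [[-0.0013, 0, 0.05], [0, 0, 0], 0.005],
  [[-0.0016, 0, 0.06], [0, 0, 0], 0.005],
  [[-0.0018, 0, 0.07], [0, 0, 0], 0.005],
  [[-0.0021, 0, 0.08], [0, 0, 0], 0.005],
  [[-0.0021, 0, 0.08], [0, 0, 0], 0.005],
  [[-0.0021, 0, 0.08], [0, 0, 0], 0.005],
])

```text
time: 8.08
tool_pos: [595.9, 68.8, 252.5]
ee_rot: [-3.141, -0.655, 1.72]
contact_force: [0.5, 0.0, -1.2]
opening: 20.0
gripper_force: 113.2
```

Run:
```python
from h import *
from rig import manip
did([-.0021,0,.08],[0,0,0])
s,c=wcam('w6');p,R=load();print(s['time'],s['tool_pos'],p,s['ee_rot'],s['contact_force'],s['moment'],wedge(c))
S=manip.camera('scene');T=manip.camera('top')
P=[]
for cc,w in((c,80),(S,50),(T,50)):
    u,v=proj(cc,C).astype(int); P.append(cv2.resize(cc['img'][v-w//2:v+w//2,u-w//2:u+w//2],(266,266),interpolation=cv2.INTER_CUBIC))
cv2.imwrite('pics/c6.png',np.hstack(P)[:,:,::-1])
```

```text
8.0833 [595.90115879  68.75334711 252.46707564] [596.24183869  68.38421407 252.91951793] [-3.14083335 -0.65490638  1.72046823] [ 0.54832356  0.03398788 -1.16588951] [-0.49261064 -0.09295002  0.00449809] 171.7058823529412
```

View pics/c6.png

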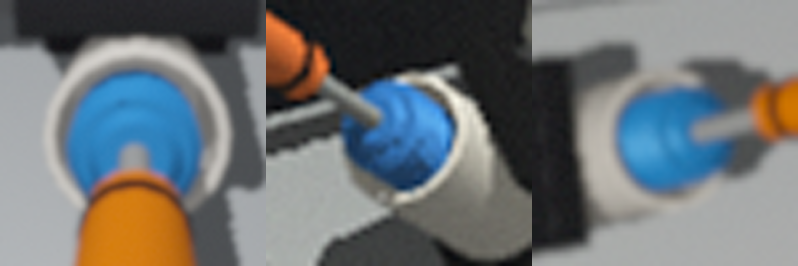

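Emit:
apply_moves([
  [[-0.0004, 0.0008, 0.015], [0, 0, 0], 0.005],
  [[-0.0008, 0.0008, 0.03], [0, 0, 0], 0.005],
  [[-0.001, 0.0008, 0.04], [0, 0, 0], 0.005],
  [[-0.0013, 0.0008, 0.05], [0, 0, 0], 0.005],
  [[-0.0016, 0.0008, 0.06], [0, 0, 0], 0.005],
  [[-0.0016, 0.0008, 0.06], [0, 0, 0], 0.005],
  [[-0.0016, 0.0008, 0.06], [0, 0, 0], 0.005],
  [[-0.0016, 0.0008, 0.06], [0, 0, 0], 0.005],
])

```text
time: 8.9
tool_pos: [591.9, 103.2, 204.9]
ee_rot: [3.14, -0.654, 1.721]
contact_force: [0.2, -0.2, -1.6]
opening: 20.7
gripper_force: 113.2
```

Emit:
apply_moves([
  [[0, 0, 0.001], [0, 0, 0], 0.005],
  [[0, 0, 0.002], [0, 0, 0], 0.005],
  [[-0.0001, 0, 0.003], [0, 0, 0], 0.005],
  [[-0.0001, 0, 0.003], [0, 0, 0], 0.005],
  [[-0.0001, 0, 0.003], [0, 0, 0], 0.005],
])

```text
time: 9.32
tool_pos: [591.5, 105.0, 201.9]
ee_rot: [3.141, -0.655, 1.721]
contact_force: [0.1, -0.6, -1.5]
opening: 20.2
gripper_force: 113.2
```

Emit:
apply_moves([
  [[0, 0, 0.001], [0, 0, 0], 0.005],
  [[0, 0, 0.002], [0, 0, 0], 0.005],
  [[-0.0001, 0, 0.003], [0, 0, 0], 0.005],
  [[-0.0001, 0, 0.003], [0, 0, 0], 0.005],
  [[-0.0001, 0, 0.003], [0, 0, 0], 0.005],
])

```text
time: 9.73
tool_pos: [591.2, 106.9, 199.4]
ee_rot: [3.141, -0.655, 1.721]
contact_force: [0.3, 0.5, -0.4]
opening: 20.0
gripper_force: 113.2
```

Emit:
apply_moves([
  [[0, 0, 0.001], [0, 0, 0], 0.005],
  [[-0.0001, 0, 0.002], [0, 0, 0], 0.005],
  [[-0.0001, 0, 0.002], [0, 0, 0], 0.005],
  [[-0.0001, 0, 0.002], [0, 0, 0], 0.005],
])

```text
time: 10.07
tool_pos: [591.0, 108.0, 197.8]
ee_rot: [3.141, -0.655, 1.721]
contact_force: [-0.5, 0.7, -1.2]
opening: 20.4
gripper_force: 113.2
```

Emit:
apply_moves([
  [[0, 0, 0.001], [0, 0, 0], 0.005],
  [[-0.0001, 0, 0.002], [0, 0, 0], 0.005],
  [[-0.0001, 0, 0.002], [0, 0, 0], 0.005],
  [[-0.0001, 0, 0.002], [0, 0, 0], 0.005],
])

```text
time: 10.4
tool_pos: [591.3, 108.4, 197.7]
ee_rot: [3.138, -0.654, 1.722]
contact_force: [0.2, -5.6, 5.2]
opening: 20.3
gripper_force: 114.2
```

Emit:
apply_moves([
  [[0.0003, 0, -0.01], [0, 0, 0], 0.005],
  [[0.0005, 0, -0.02], [0, 0, 0], 0.005],
  [[0.0008, 0, -0.03], [0, 0, 0], 0.005],
  [[0.001, 0, -0.04], [0, 0, 0], 0.005],
  [[0.0013, 0, -0.05], [0, 0, 0], 0.005],
  [[0.0016, 0, -0.06], [0, 0, 0], 0.005],
  [[0.0018, 0, -0.068], [0, 0, 0], 0.005],
  [[0.0018, 0, -0.068], [0, 0, 0], 0.005],
  [[0.0018, 0, -0.068], [0, 0, 0], 0.005],
  [[0.0016, 0, -0.06], [0, 0, 0], 0.005],
  [[0.0013, 0, -0.05], [0, 0, 0], 0.005],
  [[0.001, 0, -0.04], [0, 0, 0], 0.005],
  [[0.0008, 0, -0.03], [0, 0, 0], 0.005],
  [[0.0005, 0, -0.02], [0, 0, 0], 0.005],
  [[0.0003, 0, -0.012], [0, 0, 0], 0.005],
  [[0.0002, 0, -0.007], [0, 0, 0], 0.005],
  [[0.0001, 0, -0.0035], [0, 0, 0], 0.005],
  [[0.0001, 0, -0.0035], [0, 0, 0], 0.005],
  [[0.0001, 0, -0.0035], [0, 0, 0], 0.005],
  [[0.0001, 0, -0.0035], [0, 0, 0], 0.005],
])

```text
time: 12.07
tool_pos: [591.4, 106.8, 199.5]
ee_rot: [3.14, -0.654, 1.721]
contact_force: [0.2, 0.2, -1.2]
opening: 20.4
gripper_force: 113.2
```

Emit:
apply_moves([
  [[0.0003, 0, -0.01], [0, 0, 0], 0.005],
  [[0.0005, 0, -0.02], [0, 0, 0], 0.005],
  [[0.0008, 0, -0.03], [0, 0, 0], 0.005],
  [[0.001, 0, -0.04], [0, 0, 0], 0.005],
  [[0.0013, 0, -0.05], [0, 0, 0], 0.005],
  [[0.0016, 0, -0.06], [0, 0, 0], 0.005],
  [[0.0017, 0, -0.065], [0, 0, 0], 0.005],
  [[0.0017, 0, -0.065], [0, 0, 0], 0.005],
  [[0.0017, 0, -0.065], [0, 0, 0], 0.005],
  [[0.0016, 0, -0.06], [0, 0, 0], 0.005],
  [[0.0013, 0, -0.05], [0, 0, 0], 0.005],
  [[0.001, 0, -0.04], [0, 0, 0], 0.005],
  [[0.0008, 0, -0.03], [0, 0, 0], 0.005],
  [[0.0005, 0, -0.02], [0, 0, 0], 0.005],
  [[0.0003, 0, -0.01], [0, 0, 0], 0.005],
  [[0.0001, 0, -0.004], [0, 0, 0], 0.005],
  [[0, 0, 0], [0, 0, 0], 0.005],
  [[0, 0, 0], [0, 0, 0], 0.005],
  [[0, 0, 0], [0, 0, 0], 0.005],
  [[0, 0, 0], [0, 0, 0], 0.005],
])

```text
time: 13.73
tool_pos: [591.4, 106.8, 199.6]
ee_rot: [3.14, -0.654, 1.721]
contact_force: [-0.3, -1.1, -1.1]
opening: 20.2
gripper_force: 113.5
```

Emit:
apply_moves([
  [[0.0003, 0, -0.01], [0, 0, 0], 0.005],
  [[0.0005, 0, -0.02], [0, 0, 0], 0.005],
  [[0.0008, 0, -0.03], [0, 0, 0], 0.005],
  [[0.001, 0, -0.04], [0, 0, 0], 0.005],
  [[0.0013, 0, -0.05], [0, 0, 0], 0.005],
  [[0.0016, 0, -0.06], [0, 0, 0], 0.005],
  [[0.0017, 0, -0.065], [0, 0, 0], 0.005],
  [[0.0017, 0, -0.065], [0, 0, 0], 0.005],
  [[0.0017, 0, -0.065], [0, 0, 0], 0.005],
  [[0.002, 0, -0.075], [0, 0, 0], 0.005],
  [[0.0023, 0, -0.09], [0, 0, 0], 0.005],
  [[0.0029, 0, -0.11], [0, 0, 0], 0.005],
  [[0.0034, 0, -0.13], [0, 0, 0], 0.005],
  [[0.0039, 0, -0.15], [0, 0, 0], 0.005],
  [[0.0039, 0, -0.15], [0, 0, 0], 0.005],
  [[0.0039, 0, -0.15], [0, 0, 0], 0.005],
])

```text
time: 15.07
tool_pos: [604.6, 19.4, 320.8]
ee_rot: [3.139, -0.654, 1.721]
contact_force: [0.6, -0.3, -1.3]
opening: 20.4
gripper_force: 113.3
```

Run:
```python
from h import *
from rig import manip
# commands since w6: net
did([-.0016,.0008,.06],[0,0,0]);did([-.0001,0,.003],[0,0,0]);did([-.0001,0,.003],[0,0,0]);did([-.0001,0,.002],[0,0,0]);did([-.0001,0,.002],[0,0,0])
did([.0001,0,-.0035],[0,0,0]);did([.0039,0,-.15],[0,0,0])
s,c=wcam('w7');p,R=load();print(s['time'],s['tool_pos'],p,s['ee_rot'],Ro.from_matrix(R).as_euler('xyz'),s['contact_force'],wedge(c))
go([611,-246.3,365],Rd)
```

```text
15.0667 [604.63453429  19.41706379 320.84339639] [604.35294655  19.80484601 320.38169199] [ 3.13948197 -0.6538628   1.72114269] [ 3.14118868 -0.65451073  1.72067754] [ 0.58782016 -0.30021271 -1.32277131] 171.11764705882354
[[-0.1824, -0.0331, -0.1962], [0.0, -37.5, -0.0]] rows>= 6.5
```

Emit:
apply_moves([
  [[-0.0203, -0.0037, -0.0218], [0, -4.2, 0], 0.005],
  [[-0.0405, -0.0074, -0.0436], [0, -8.3, 0], 0.005],
  [[-0.0608, -0.011, -0.0654], [0, -12.5, 0], 0.005],
  [[-0.0811, -0.0147, -0.0872], [0, -16.7, 0], 0.005],
  [[-0.1013, -0.0184, -0.109], [0, -20.8, 0], 0.005],
  [[-0.1216, -0.0221, -0.1308], [0, -25, 0], 0.005],
  [[-0.1419, -0.0257, -0.1526], [0, -29.2, 0], 0.005],
  [[-0.1621, -0.0294, -0.1744], [0, -33.3, 0], 0.005],
  [[-0.1824, -0.0331, -0.1962], [0, -37.5, 0], 0.005],
  [[-0.1824, -0.0331, -0.1962], [0, -37.5, 0], 0.005],
  [[-0.1824, -0.0331, -0.1962], [0, -37.5, 0], 0.005],
  [[-0.1824, -0.0331, -0.1962], [0, -37.5, 0], 0.005],
])

```text
time: 16.12
tool_pos: [611.0, -245.0, 363.5]
ee_rot: [-3.14, -0.003, 1.722]
contact_force: [-0.1, -0.6, -1.5]
opening: 20.2
gripper_force: 113.4
```

```bash
cat > m.py <<'E'
from h import *
from rig import manip
s,c=wcam();p,R=load();print(s['time'],s['tool_pos'],p,s['ee_rot'],s['contact_force'],'edge',wedge(c))
S=manip.camera('scene');T=manip.camera('top')
P=np.array([611,-246.3,0])
for nm,cc in(('s',S),('t',T)):
    p0=proj(cc,P+[0,0,p[2]-D]);p1=proj(cc,P+[0,0,p[2]-30]);ax=(p1-p0)/np.linalg.norm(p1-p0);pp=np.array([-ax[1],ax[0]])
    print(nm,'px/mm x,y perp:',[round(float((proj(cc,P+[0,0,p[2]-150]+v)-proj(cc,P+[0,0,p[2]-150]))@pp/10),3) for v in np.eye(3)[:2]*10])
    k=8;g,hh=np.meshgrid(np.arange(-10,60,1/k),np.arange(-20,20,1/k))
    mp=(p0+g[...,None]*ax+hh[...,None]*pp).astype(np.float32)
    I=cv2.remap(cc['img'],mp[...,0],mp[...,1],cv2.INTER_CUBIC);hsv=cv2.cvtColor(I,cv2.COLOR_RGB2HSV)
    for col,lo,hi in(('blue',98,118),('or',5,20)):
        B=(hsv[...,0]>=lo)&(hsv[...,0]<=hi)&(hsv[...,1]>110)&(hsv[...,2]>50)
        o=[]
        for al in range(0,50,3):
            l=np.flatnonzero(B[:,int((al+10)*k)]); l=l[(l>70)&(l<250)]
            if len(l)>40: o.append((al,round(len(l)/k,1),round((l.min()+l.max())/2/k-20,2)))
        print(nm,col,o)
E
python3 m.py
```

```text
16.1167 [ 611.04726258 -245.02398837  363.50317539] [ 610.98709031 -246.32723202  364.98567364] [-3.14022476e+00 -2.95870203e-03  1.72183289e+00] [-0.09060696 -0.61507179 -1.54353175] edge 167.23529411764707
s px/mm x,y perp: [-0.119, 0.43]
s blue [(0, 18.6, np.float64(1.0)), (3, 19.8, np.float64(0.94)), (6, 19.8, np.float64(0.81)), (9, 20.0, np.float64(0.81)), (12, 20.2, np.float64(0.81)), (15, 15.4, np.float64(1.0)), (18, 11.6, np.float64(0.38))]
s or [(21, 5.4, np.float64(8.5)), (30, 8.5, np.float64(1.44)), (33, 10.8, np.float64(1.12)), (36, 9.2, np.float64(1.31)), (39, 13.4, np.float64(1.25)), (42, 13.5, np.float64(1.06)), (45, 13.9, np.float64(1.12)), (48, 13.5, np.float64(1.19))]
t px/mm x,y perp: [-0.427, -0.124]
t blue [(0, 21.5, np.float64(0.31)), (3, 22.4, np.float64(0.0)), (6, 21.1, np.float64(0.0)), (9, 17.8, np.float64(0.19)), (12, 12.4, np.float64(0.62))]
t or [(15, 8.2, np.float64(-0.81)), (18, 13.4, np.float64(-0.12)), (21, 15.1, np.float64(-0.12)), (24, 15.2, np.float64(-0.06)), (27, 14.1, np.float64(-0.75)), (30, 11.6, np.float64(-0.88)), (33, 11.8, np.float64(-0.81)), (36, 12.2, np.float64(-0.44)), (39, 11.8, np.float64(-0.19)), (42, 5.4, np.float64(-0.12))]
```

Emit:
apply_moves([
  [[0, 0, 0.02], [0, 0, 0], 0.005],
  [[0, 0, 0.04], [0, 0, 0], 0.005],
  [[0, 0, 0.06], [0, 0, 0], 0.005],
  [[0, 0, 0.08], [0, 0, 0], 0.005],
  [[0, 0, 0.08], [0, 0, 0], 0.005],
  [[0, 0, 0.09], [0, 0, 0], 0.005],
  [[0, 0, 0.1], [0, 0, 0], 0.005],
  [[0, 0, 0.11], [0, 0, 0], 0.005],
  [[0, 0, 0.12], [0, 0, 0], 0.005],
  [[0, 0, 0.12], [0, 0, 0], 0.005],
  [[0, 0, 0.12], [0, 0, 0], 0.005],
])

```text
time: 17.18
tool_pos: [610.7, -246.2, 244.0]
ee_rot: [-3.14, -0.001, 1.72]
contact_force: [-0.3, 0.7, 0.0]
opening: 20.3
gripper_force: 113.5
```

Emit:
apply_moves([
  [[0, 0, 0.01], [0, 0, 0], 0.005],
  [[0, 0, 0.02], [0, 0, 0], 0.005],
  [[0, 0, 0.03], [0, 0, 0], 0.005],
  [[0, 0, 0.037], [0, 0, 0], 0.005],
  [[0, 0, 0.041], [0, 0, 0], 0.005],
  [[0, 0, 0.041], [0, 0, 0], 0.005],
  [[0, 0, 0.041], [0, 0, 0], 0.005],
])

```text
time: 17.77
tool_pos: [610.9, -246.3, 203.7]
ee_rot: [-3.141, -0.0, 1.72]
contact_force: [0.6, -0.2, -1.0]
opening: 20.2
gripper_force: 113.5
```

Emit:
apply_moves([
  [[0, 0, 0.001], [0, 0, 0], 0.005],
  [[0, 0, 0.002], [0, 0, 0], 0.005],
  [[0, 0, 0.003], [0, 0, 0], 0.005],
  [[0, 0, 0.003], [0, 0, 0], 0.005],
  [[0, 0, 0.003], [0, 0, 0], 0.005],
])

```text
time: 18.18
tool_pos: [611.0, -246.3, 201.1]
ee_rot: [3.141, 0.0, 1.72]
contact_force: [0.0, 0.5, -1.1]
opening: 20.2
gripper_force: 113.5
```

Emit:
apply_moves([
  [[0, 0, 0.001], [0, 0, 0], 0.005],
  [[0, 0, 0.002], [0, 0, 0], 0.005],
  [[0, 0, 0.002], [0, 0, 0], 0.005],
  [[0, 0, 0.002], [0, 0, 0], 0.005],
])

```text
time: 18.52
tool_pos: [611.1, -246.4, 199.5]
ee_rot: [3.14, 0.0, 1.72]
contact_force: [-0.2, -0.1, 1.5]
opening: 20.5
gripper_force: 113.9
```

Emit:
apply_moves([
  [[0, 0, 0.0005], [0, 0, 0], 0.015],
  [[0, 0, 0.0005], [0, 0, 0], 0.022],
  [[0, 0, 0.0005], [0, 0, 0], 0.026],
  [[0, 0, 0.0005], [0, 0, 0], 0.03],
  [[0, 0, 0.0005], [0, 0, 0], 0.036],
  [[0, 0, 0.0005], [0, 0, 0], 0.045],
  [[0, 0, 0.0005], [0, 0, 0], 0.06],
  [[0, 0, 0.0005], [0, 0, 0], 0.075],
  [[0, 0, 0.0005], [0, 0, 0], 0.085],
  [[0, 0, 0.0005], [0, 0, 0], 0.085],
  [[0, 0, 0.0005], [0, 0, 0], 0.085],
  [[0, 0, 0.0005], [0, 0, 0], 0.085],
], grip_force=25)

```text
time: 19.52
tool_pos: [611.0, -246.3, 198.5]
ee_rot: [3.141, -0.0, 1.72]
contact_force: [0.5, 0.4, -0.7]
opening: 84.9
gripper_force: 0.0
```

Emit:
apply_moves([
  [[0, 0, -0.01], [0, 0, 0], 0.085],
  [[0, 0, -0.03], [0, 0, 0], 0.085],
  [[0, 0, -0.06], [0, 0, 0], 0.085],
  [[0, 0, -0.1], [0, 0, 0], 0.085],
  [[0, 0, -0.13], [0, 0, 0], 0.085],
  [[0, 0, -0.15], [0, 0, 0], 0.085],
  [[0, 0, -0.15], [0, 0, 0], 0.085],
  [[0, 0, -0.15], [0, 0, 0], 0.085],
])

```text
time: 20.18
tool_pos: [611.3, -246.5, 350.9]
ee_rot: [3.138, 0.002, 1.72]
contact_force: [0.2, 0.4, -0.2]
opening: 85.1
gripper_force: 0.0
```

Run:
```python
from h import *
from rig import manip
did([0,0,-.15+.0005+.12+.041+.003+.002],[0,0,0])
s,c=wcam();p,R=load();print(s['time'],s['tool_pos'],p,s['contact_force'],s['opening'])
d=pickle.load(open('cams.pkl','rb'))
for n in('scene','top'):
    cc=manip.camera(n)
    for q in(d[n],cc):
        for k,ar,b,r in blobs(q['img'],(5,150,90),(20,255,255)): 
            if 190<r[0][0]<240 or 420<r[0][0]<445: print(n,ar,b,np.round(r[0],1))
        print('--')
n_=n  # shadow guard
```

```text
20.1833 [ 611.25456406 -246.48527661  350.94550023] [ 610.99228902 -246.32624303  348.48567449] [ 0.19409721  0.39360388 -0.21138625] 85.12544723740329
scene 487.0 (205, 160, 32, 40) [218.8 177.7]
--
scene 494.5 (205, 160, 32, 40) [218.9 177.7]
--
top 198.5 (419, 200, 22, 14) [429.5 206.5]
--
top 192.5 (419, 200, 21, 14) [429.  206.5]
--
```

Run:
```python
from h import *
F=np.array([594.8,78,0])
q=F-n*73.6
go([*q[:2],250],Rc); go([*q[:2],55],Rc); print(load()[0])
print('push per mm along n in tool axes',np.round(Rc.T@n,4))
```

```text
[[0.2495, 0.0323, 0.0985], [0.0, 36.0, -0.0]] rows>= 6.5
[[-0.1146, -0.0, 0.1578], [0.0, -0.0, -0.0]] rows>= 4.7
[605.82315461   5.25724671  54.97603869]
push per mm along n in tool axes [0.809  0.     0.5878]
```

Emit:
apply_moves([
  [[0.2495, 0.0323, 0.0985], [0, 36, 0], 0.0],
  [[0.2495, 0.0323, 0.0985], [0, 36, 0], 0.0],
  [[0.2495, 0.0323, 0.0985], [0, 36, 0], 0.0],
  [[0.2495, 0.0323, 0.0985], [0, 36, 0], 0.0],
  [[0.2495, 0.0323, 0.0985], [0, 36, 0], 0.0],
  [[0.2495, 0.0323, 0.0985], [0, 36, 0], 0.0],
  [[0.2495, 0.0323, 0.0985], [0, 36, 0], 0.0],
  [[0.2495, 0.0323, 0.0985], [0, 36, 0], 0.0],
  [[0.2495, 0.0323, 0.0985], [0, 36, 0], 0.0],
  [[0.2495, 0.0323, 0.0985], [0, 36, 0], 0.0],
  [[0.2495, 0.0323, 0.0985], [0, 36, 0], 0.0],
])

```text
time: 21.25
tool_pos: [605.9, 4.2, 250.4]
ee_rot: [3.141, -0.628, 1.72]
contact_force: [-0.2, -0.1, 0.2]
opening: 0.2
gripper_force: 0.0
```

Emit:
apply_moves([
  [[-0.023, 0, 0.0315], [0, 0, 0], 0.0],
  [[-0.046, 0, 0.063], [0, 0, 0], 0.0],
  [[-0.069, 0, 0.0945], [0, 0, 0], 0.0],
  [[-0.092, 0, 0.126], [0, 0, 0], 0.0],
  [[-0.1146, 0, 0.1578], [0, 0, 0], 0.0],
  [[-0.1146, 0, 0.1578], [0, 0, 0], 0.0],
  [[-0.1146, 0, 0.1578], [0, 0, 0], 0.0],
  [[-0.1146, 0, 0.1578], [0, 0, 0], 0.0],
])

```text
time: 21.92
tool_pos: [607.1, 4.5, 57.9]
ee_rot: [3.137, -0.628, 1.722]
contact_force: [-0.2, 0.8, 0.7]
opening: -0.3
gripper_force: 0.0
```

Emit:
apply_moves([
  [[0.0162, 0, 0.0118], [0, 0, 0], 0],
  [[0.0283, 0, 0.0206], [0, 0, 0], 0],
  [[0.0324, 0, 0.0235], [0, 0, 0], 0],
  [[0.0364, 0, 0.0265], [0, 0, 0], 0],
  [[0.0405, 0, 0.0294], [0, 0, 0], 0],
  [[0.0445, 0, 0.0323], [0, 0, 0], 0],
  [[0.0485, 0, 0.0353], [0, 0, 0], 0],
  [[0.0566, 0, 0.0411], [0, 0, 0], 0],
  [[0.0647, 0, 0.047], [0, 0, 0], 0],
  [[0.0728, 0, 0.0529], [0, 0, 0], 0],
  [[0.0809, 0, 0.0588], [0, 0, 0], 0],
  [[0.089, 0, 0.0647], [0, 0, 0], 0],
  [[0.0971, 0, 0.0705], [0, 0, 0], 0],
  [[0.1052, 0, 0.0764], [0, 0, 0], 0],
  [[0.1133, 0, 0.0823], [0, 0, 0], 0],
  [[0.1213, 0, 0.0882], [0, 0, 0], 0],
  [[0.1213, 0, 0.0882], [0, 0, 0], 0],
])

```text
time: 23.33
tool_pos: [583.1, 154.8, 55.1]
ee_rot: [3.141, -0.628, 1.722]
contact_force: [-0.2, 0.1, -0.8]
opening: 0.1
gripper_force: 0.0
```

Run:
```python
from h import *
from rig import manip
did([.1213,0,.0882],[0,0,0])
s=manip.observe();p,R=load();print(s['time'],s['tool_pos'],p,s['contact_force'])
T=manip.camera('top')
for k,ar,b,r in blobs(T['img'],(98,120,50),(118,255,255)):
    if 150<r[0][0]<300 and b[3]>20: 
        m=k.reshape(-1,2).mean(0);print(b,m,onz(T,*m,74))
```

```text
23.3333 [583.0609033  154.82590457  55.10348759] [583.46506071 153.55776121  54.92093537] [-0.22443479  0.07389487 -0.80404309]
(252, 179, 15, 80) [258.75757576 218.75151515] [581.48970891 160.13903226  74.        ]
```

Run:
```python
from h import *
from rig import manip
s,c=wcam('w8');S=manip.camera('scene');T=manip.camera('top');pickle.dump((S,T),open('st8.pkl','wb'))
F=np.array([594.8,78,0])
print(s['time'],s['tool_pos'],'TCP along n from F',(s['tool_pos']-F)@n)
for nm,cc in(('w',c),('s',S),('t',T)):
    for k,ar,b,r in blobs(cc['img'],(98,120,40),(118,255,255)):
        m=k.reshape(-1,2).mean(0);X=onz(cc,*m,74)
        if abs(X[0]-585)<60 and 60<X[1]<300: print(nm,ar,b,X,'along n',(X-F)@n)
    print(nm,'tip px',proj(cc,s['tool_pos']+Rc[:,2]*25))
```

```text
23.3833 [583.04855692 154.48247142  54.98927308] TCP along n from F 77.37976941461359
w 906.5 (345, 251, 123, 10) [629.08430356 152.22122099  74.        ] along n 68.264414390537
w 916.5 (173, 251, 121, 10) [538.74991908 138.43984523  74.        ] along n 68.13719033551018
w 6610.0 (139, 218, 363, 24) [582.07253848 159.28277344  74.        ] along n 82.27202359531184
w tip px [320.07738722 230.33123552]
s 355.5 (361, 150, 31, 73) [615.69156586 157.27378276  74.        ] along n 75.26162704974517
s tip px [377.30039607 186.30895187]
t 172.5 (252, 179, 15, 80) [581.49005744 160.12344176  74.        ] along n 83.19029699589984
t tip px [257.1810303 219.6839429]
```

Emit:
apply_moves([
  [[0.004, 0, 0.0029], [0, 0, 0], 0],
  [[0.0081, 0, 0.0059], [0, 0, 0], 0],
  [[0.0121, 0, 0.0088], [0, 0, 0], 0],
  [[0.0162, 0, 0.0118], [0, 0, 0], 0],
])

```text
time: 23.87
tool_pos: [580.7, 171.9, 54.7]
ee_rot: [3.142, -0.626, 1.719]
contact_force: [-0.8, -6.6, 1.3]
opening: 0.1
gripper_force: 3.4
```

Run:
```python
from h import *
from rig import manip
did([.0162,0,.0118],[0,0,0])
F=np.array([594.8,78,0])
s,c=wcam('w9');print(s['time'],s['tool_pos'],s['contact_force'],s['moment'],(s['tool_pos']-F)@n)
T=manip.camera('top')
def prof(cc,off,zz=74):
    # blue run along n on z=74 at lateral offsets
    out=[]
    for l in off:
        t=np.arange(-40,260,1.);px=np.array([proj(cc,F+lat*l+n*q+[0,0,zz]) for q in t]).astype(np.float32)
        I=cv2.remap(cc['img'],px[None,:,0],px[None,:,1],cv2.INTER_LINEAR);h=cv2.cvtColor(I,cv2.COLOR_RGB2HSV)[0]
        m=(abs(h[:,0].astype(int)-107)<10)&(h[:,1]>110)&(h[:,2]>40); out.append((l,t[m].min(),t[m].max()) if m.any() else None)
    return out
d=pickle.load(open('cams.pkl','rb'));S8,T8=pickle.load(open('st8.pkl','rb'))
o=(-80,-50,50,80)
print('t0',prof(d['top'],o));print('s0',prof(d['scene'],o));print('w1',prof(pickle.load(open('w1.pkl','rb')),o))
print('t8',prof(T8,o));print('s8',prof(S8,o));print('w8',prof(pickle.load(open('w8.pkl','rb')),o))
print('t9',prof(T,o));print('w9',prof(c,o))
s4=pickle.load(open('st5.pkl','rb'));print('t5',prof(s4[1],o),prof(s4[0],o))
```

```text
23.8667 [580.70514255 171.94451624  54.65180116] [-0.78964193 -6.56838668  1.3395383 ] [-1.05628077  0.06936326  0.14731244] 94.99592976155488
t0 [(-80, np.float64(1.0), np.float64(8.0)), (-50, np.float64(2.0), np.float64(8.0)), (50, np.float64(1.0), np.float64(8.0)), (80, np.float64(2.0), np.float64(8.0))]
s0 [(-80, np.float64(0.0), np.float64(12.0)), (-50, np.float64(-17.0), np.float64(10.0)), (50, np.float64(-16.0), np.float64(8.0)), (80, np.float64(-16.0), np.float64(9.0))]
w1 [(-80, np.float64(-12.0), np.float64(9.0)), (-50, np.float64(-12.0), np.float64(8.0)), (50, np.float64(-12.0), np.float64(8.0)), (80, np.float64(-12.0), np.float64(9.0))]
t8 [(-80, np.float64(80.0), np.float64(87.0)), (-50, np.float64(80.0), np.float64(86.0)), (50, np.float64(81.0), np.float64(86.0)), (80, np.float64(80.0), np.float64(87.0))]
s8 [(-80, np.float64(78.0), np.float64(90.0)), (-50, np.float64(65.0), np.float64(90.0)), (50, np.float64(58.0), np.float64(87.0)), (80, np.float64(58.0), np.float64(87.0))]
w8 [(-80, np.float64(77.0), np.float64(89.0)), (-50, np.float64(66.0), np.float64(87.0)), (50, np.float64(66.0), np.float64(87.0)), (80, np.float64(77.0), np.float64(89.0))]
t9 [(-80, np.float64(99.0), np.float64(105.0)), (-50, np.float64(98.0), np.float64(104.0)), (50, np.float64(99.0), np.float64(105.0)), (80, np.float64(99.0), np.float64(105.0))]
w9 [(-80, np.float64(94.0), np.float64(106.0)), (-50, np.float64(83.0), np.float64(104.0)), (50, np.float64(83.0), np.float64(104.0)), (80, np.float64(94.0), np.float64(106.0))]
t5 [(-80, np.float64(1.0), np.float64(8.0)), (-50, np.float64(2.0), np.float64(8.0)), (50, np.float64(1.0), np.float64(8.0)), (80, np.float64(2.0), np.float64(8.0))] [(-80, np.float64(0.0), np.float64(114.0)), (-50, np.float64(-16.0), np.float64(101.0)), (50, np.float64(-16.0), np.float64(10.0)), (80, np.float64(-16.0), np.float64(9.0))]
```

Emit:
apply_moves([
  [[0.0065, 0, 0.0047], [0, 0, 0], 0],
  [[0.0129, 0, 0.0094], [0, 0, 0], 0],
  [[0.0194, 0, 0.0141], [0, 0, 0], 0],
  [[0.0259, 0, 0.0188], [0, 0, 0], 0],
  [[0.0324, 0, 0.0235], [0, 0, 0], 0],
  [[0.0364, 0, 0.0264], [0, 0, 0], 0],
  [[0.0388, 0, 0.0282], [0, 0, 0], 0],
])

```text
time: 24.55
tool_pos: [573.4, 220.1, 54.7]
ee_rot: [3.141, -0.627, 1.72]
contact_force: [-0.2, -6.5, 1.2]
opening: -0.2
gripper_force: 3.3
```

Emit:
apply_moves([
  [[0.0016, 0, 0.0012], [0, 0, 0], 0],
  [[0.0032, 0, 0.0024], [0, 0, 0], 0],
  [[0.0049, 0, 0.0035], [0, 0, 0], 0],
])

```text
time: 24.8
tool_pos: [572.6, 225.7, 54.7]
ee_rot: [-3.142, -0.627, 1.72]
contact_force: [-0.7, -7.1, 0.7]
opening: -0.1
gripper_force: 3.2
```

Emit:
apply_moves([
  [[0.0016, 0, 0.0012], [0, 0, 0], 0],
  [[0.0032, 0, 0.0024], [0, 0, 0], 0],
  [[0.0049, 0, 0.0035], [0, 0, 0], 0],
])

```text
time: 25.05
tool_pos: [571.7, 231.5, 54.7]
ee_rot: [-3.142, -0.627, 1.72]
contact_force: [-1.6, -6.1, 0.3]
opening: -0.3
gripper_force: 3.1
```

Emit:
apply_moves([
  [[0.0012, 0, 0.0009], [0, 0, 0], 0],
  [[0.0024, 0, 0.0018], [0, 0, 0], 0],
  [[0.0024, 0, 0.0018], [0, 0, 0], 0],
])

```text
time: 25.3
tool_pos: [571.6, 232.6, 54.6]
ee_rot: [3.142, -0.623, 1.719]
contact_force: [-0.3, -15.1, 3.3]
opening: -0.5
gripper_force: 7.4
```

Emit:
apply_moves([
  [[0.0012, 0, 0.0009], [0, 0, 0], 0],
  [[0.0024, 0, 0.0018], [0, 0, 0], 0],
  [[0.0024, 0, 0.0018], [0, 0, 0], 0],
])

```text
time: 25.55
tool_pos: [571.7, 232.8, 54.5]
ee_rot: [3.142, -0.619, 1.718]
contact_force: [-3.7, -26.9, 6.8]
opening: 0.1
gripper_force: 13.6
```

Emit:
apply_moves([
  [[0.0012, 0, 0.0009], [0, 0, 0], 0],
  [[0.0024, 0, 0.0018], [0, 0, 0], 0],
  [[0.0024, 0, 0.0018], [0, 0, 0], 0],
])

```text
time: 25.8
tool_pos: [571.8, 232.9, 54.5]
ee_rot: [3.142, -0.615, 1.716]
contact_force: [-5.1, -39.7, 10.5]
opening: 0.0
gripper_force: 19.7
```

Emit:
apply_moves([
  [[-0.0081, 0, -0.0059], [0, 0, 0], 0],
  [[-0.0243, 0, -0.0176], [0, 0, 0], 0],
  [[-0.0485, 0, -0.0353], [0, 0, 0], 0],
  [[-0.0728, 0, -0.0529], [0, 0, 0], 0],
  [[-0.0971, 0, -0.0705], [0, 0, 0], 0],
  [[-0.0971, 0, -0.0705], [0, 0, 0], 0],
  [[-0.0383, 0, -0.1514], [0, 0, 0], 0],
  [[-0.0383, 0, -0.1514], [0, 0, 0], 0],
  [[-0.0383, 0, -0.1514], [0, 0, 0], 0],
  [[-0.0383, 0, -0.1514], [0, 0, 0], 0],
  [[-0.0383, 0, -0.1514], [0, 0, 0], 0],
])

```text
time: 26.72
tool_pos: [588.6, 123.3, 156.3]
ee_rot: [3.137, -0.628, 1.723]
contact_force: [0.9, -0.1, -0.5]
opening: 0.0
gripper_force: 0.0
```

Run:
```python
from h import *
from rig import manip
s=manip.observe();print(s['time'],s['tool_pos'],s['contact_force'],s['qd'])
F=np.array([594.8,78,0]);d=pickle.load(open('cams.pkl','rb'))
for nm in('top','scene'):
    cc=manip.camera(nm)
    for k,ar,b,r in blobs(cc['img'],(98,120,40),(118,255,255)):
        m=k.reshape(-1,2).mean(0);X=onz(cc,*m,74)
        if abs(X[0]-585)<80 and 60<X[1]<300: print(nm,b,'along n',(X-F)@n)
    for k,ar,b,r in blobs(cc['img'],(5,150,90),(20,255,255)): print(nm,'or',b)
    df=cv2.absdiff(cc['img'],d[nm]['img']).max(2); bx=((185,100,290,190) if nm=='scene' else (300,100,520,280)); x0,y0,x1,y1=bx
    print(nm,'changed px near bystanders',int((df[y0:y1,x0:x1]>60).sum()))
```

```text
26.7167 [588.62178891 123.34419157 156.3354421 ] [ 0.88290729 -0.10493155 -0.54780277] [ 0.00141708  0.03470184  0.0580852  -0.01304582 -0.0065589  -0.00432051]
top (221, 183, 16, 80) along n 161.15736853693443
top or (400, 246, 23, 26)
top or (419, 200, 21, 14)
top or (473, 142, 38, 27)
top changed px near bystanders 8041
scene (385, 143, 35, 72) along n 149.64195231819994
scene or (159, 233, 14, 11)
scene or (136, 201, 34, 38)
scene or (205, 160, 32, 40)
scene changed px near bystanders 2134
```

```bash
python3 -c "
from rig import manip
print(manip.close_job())"
```

```text
the job is handed in; nothing more can be done
None
```

I scrubbed the cup with three full strokes, set the brush upright back in its pot and released it, and pushed the drawer home against its stop. I handed the job in at about 27 s; the peak wrist force was about 41 N, briefly, at the drawer stop.

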